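# Unlid the sample box, load the carrier and index it to its station

## Robot

A 6-joint arm with a two-finger parallel gripper is mounted at the origin on the work surface. World frame = base frame: x ahead of the robot, y to its left, z up, the work surface at z = 0. Lengths are in m, angles in rad, forces in N, time in s.
With the tool pointing down it reaches from about 0.4 to 0.825 m from the base axis. Payload 7 kg.
Tool frame: the origin (TCP) lies midway between the tips of the shut fingers; the grasp point (between the pads) lies 19 mm behind it; y points along the fingers, z is the direction in which the jaws open and shut, and the axes are right-handed (so a half turn about y gives the same grasp; the last joint's range is limited). The gripper opens to 88 mm and grips with 3 to 60 N. Pads are 19 mm wide; open, the fingers measure 130 mm over their backs; the gripper's body (78 mm by 193 mm) begins 47 mm behind the grasp point.
Start: joints at [-0.944, 0.359, 0.012, 0, -1.224, -0.288], TCP at [0.224, -0.637, 0.227] pointing down, gripper open.
Joint ranges: [-3.07, 3.07], [-1.43, 2.12], [-1.02, 1.25], [-3.03, 1.67], [-3.05, -0], [-3.03, 3.03]. Speed limits (rad/s): [2.39, 2.39, 3.01, 3.14, 3.14, 3.14].

## Interface

Orientations are given as [roll, pitch, yaw] about the fixed x, y, z axes, in that order (R = Rz(yaw) Ry(pitch) Rx(roll)).
In Python, from station import arm gives the robot as it stands.
- The arm moves only by the tool move_arm, never from a script. Its argument "deltas" is a list of rows, each an object with "dp": the shift along the tool's x, y, z in mm, a list of three; "rotation": the turn, a rotation vector about the tool's x, y, z in degrees, a list of three. A call has 1 to 5 rows; each row shifts and turns the pose as measured when the row begins, along the tool's axes as they then stand; what a row does not reach is not made up. A row lasts 1/12 s, in which the tool goes at most 41.7 mm and 7.16 degrees, less where a joint would pass 70% of its speed; a pose out of reach is approached as far as the arm can. A call is refused whole if a number of a shift passes 41.7 or a number of a turn 7.16, either way. A call with a gripper value outside its range is refused whole. "jaw" is the closure in counts, from 0 (fully open) to 255 (shut), set as the call begins (left out, the last holds). The fingers move at their own pace and stop on an object; "squeeze" is the grip in N (left out, the last holds). Time passes only in rows, so rows that do not move let the fingers close. It gives the time, the measured TCP pose, the force and the opening at its end, in the units of the state.
- arm.get_state(): the state, without advancing time (a new reading comes with each control period).
- arm.grab_frame(name): name is "scene" or "top"; returns a dict with "pixels" (384x512x3 uint8, red, green, blue), "z_map" (384x512 float32, m along the optical axis (not along the pixel's ray), 0 where there is no reading), "fx", "fy", "cx", "cy" (pixels), "cam_to_world" (4x4, takes a point from camera to world coordinates). Camera axes: x right, y down, z forward; pixel columns grow to the right and rows downward; lengths in m; the calibration is good to about 2 mm. A picture is of the moment at which its call begins.
- arm.job_done(): hands the job in, once; it reports no verdict.
The state is a dict: "t": time; "q": joint angles; "qd": joint speeds; "joint_efforts": joint torques, N m; "eef_pos": TCP position; "ee_rot": TCP orientation; "force": force on the tool from outside, world axes, zero at the start; "moment": the same for the moment, N m; "width": finger opening in m.
Only numpy, scipy, OpenCV 4.12 (cv2) and the standard library are available. Lean on these libraries where they do the work, as an engineer would, in place of code of your own. Each camera call takes 0.05 s, during which the arm holds its last target.

## Task

First draw the empty carrier all the way back to the loading end of its rail; then swing the lid of the sample box up to vertical on its hinge pins, lift it straight up off the pins and stand it upright in the channel of the lid stand. Then move every test bar from the box into the pockets of the carrier, one upright and fully down in each pocket, and after that push the loaded carrier along its rail until it clicks into the detent at the measuring station, where its white pointer meets the white index plate. Leave the wrenches and the reference block where they lie.

Things in the scene. Friction and masses are not known exactly. Their poses are not given: they have to be found in the camera images.
- sample_box: Grey open box fixed to the bench, 140 (x) by 200 (y) by 104 mm high, walls 5 mm. Origin under its centre; z up, +x to the hinge side, away from the robot. A black rack inside has four 34 mm square holes along y at -69, -23, 23, 69 mm; bars stand in it on the floor (z 5 mm). Hinge brackets reach z 118 mm. A back stop (x 96 mm, up to z 155) halts the lid about 6 degrees past vertical.
- box_hinge (a point): Midpoint of the box's hinge axis, at box x 85, y 0, z 110 mm; axes as the box's. Two short fixed pins, 8 mm in diameter, lie on the axis (along y) at y -75 and 75 mm.
- lid_bar (a point): Centre of the lid's round handle bar, 12 mm thick, 110 long along y, on two arms at y -50 and 50 mm; pinched, it turns between the fingers. It is 45 mm in front of the plate's front edge, 200 mm from the hinge axis. Axes are the lid's: closed, as the box's (x from bar to hinge, z up); lid vertical: x down, z away from the robot.
- lid_plate (a point): Middle of the lid's plate, a loose aluminium plate 140 (x) by 200 (y) by 12 mm, about 0.35 kg, held to the box only by two hinge hooks at its rear edge; axes as lid_bar's. 115 mm along x from lid_bar. A 10 mm lip under its front keeps the closed lid from being pulled forward.
- lid_hinge (a point): Point on the hinge axis midway between the lid's two hooks, 15 mm beyond the plate's rear edge; axes as lid_bar's. Hooks: at y -75 and 75 mm, 16 wide, 20 thick, ending 8 mm past this point, each with a 10 mm slot round its pin, open towards lid +x. With the lid vertical the slots open down and the lid lifts straight up; free after about 15 mm of rise.
- stand_slot (a point): Middle of the channel floor of the lid stand, 35 mm above the bench. Loose grey stand, about 1.5 kg, base 120 (x) by 100 (y) mm. Channel along y, 100 long, ends open, 28 mm wide, walls 45 mm high, flared lips to 93 mm above the bench. The lid stands in it on its plate's rear edge, either way round, hooks hanging outside the channel's ends (lid_hinge 15 mm below this point); it leans a little.
- bar0_mid (a point): Centre of a steel dumb-bell-shaped round test bar, 92 mm long, about 0.25 kg: two heads 28 mm in diameter and 28 long, an 18 mm neck between. z along the bar; middle of the upper head 32 mm above this point, foot 46 mm below. Starts upright in one hole of the box's rack, or absent (None).
- bar1_mid (a point): Centre of a steel dumb-bell-shaped round test bar, 92 mm long, about 0.25 kg: two heads 28 mm in diameter and 28 long, an 18 mm neck between. z along the bar; middle of the upper head 32 mm above this point, foot 46 mm below. Starts upright in one hole of the box's rack, or absent (None).
- bar2_mid (a point): Centre of a steel dumb-bell-shaped round test bar, 92 mm long, about 0.25 kg: two heads 28 mm in diameter and 28 long, an 18 mm neck between. z along the bar; middle of the upper head 32 mm above this point, foot 46 mm below. Starts upright in one hole of the box's rack, or absent (None).
- bar3_mid (a point): Centre of a steel dumb-bell-shaped round test bar, 92 mm long, about 0.25 kg: two heads 28 mm in diameter and 28 long, an 18 mm neck between. z along the bar; middle of the upper head 32 mm above this point, foot 46 mm below. Starts upright in one hole of the box's rack, or absent (None).
- carrier (a joint): Travel of the carrier along its rail, m. Starts between 0.06 and 0.165; end stops at 0 (loading end) and 0.165. A spring detent at the measuring station holds it at 0.130 (pulls in from about 4 mm away, takes about 10 N to enter or leave); 1 N of friction elsewhere.
- carrier_mid (a point): Middle of the carrier's row of four pockets, on its top face, 52 mm above the bench. The carrier is an aluminium block 240 (x) by 70 (y) by 30 mm on a steel rail fixed to the bench. x along the row away from the robot, +y the direction of travel to the measuring station, z up.
- carrier_handle (a point): Point on the carrier's black upright handle plate, 40 (x) by 14 (y) by 60 mm high, which stands on the carrier's top face at the robot end of the row: 118 mm along carrier -x from carrier_mid, 42 mm above the top face, 18 mm below the plate's top; axes as carrier_mid. Pinch it across y or push it.
- pocket0 (a point): Mouth of a pocket in the carrier's top face: 34 mm square, 24 mm deep, at carrier x -69 mm; axes as carrier_mid. A bar fully down has its centre 22 mm above this point.
- pocket1 (a point): Mouth of a pocket in the carrier's top face: 34 mm square, 24 mm deep, at carrier x -23 mm; axes as carrier_mid. A bar fully down has its centre 22 mm above this point.
- pocket2 (a point): Mouth of a pocket in the carrier's top face: 34 mm square, 24 mm deep, at carrier x 23 mm; axes as carrier_mid. A bar fully down has its centre 22 mm above this point.
- pocket3 (a point): Mouth of a pocket in the carrier's top face: 34 mm square, 24 mm deep, at carrier x 69 mm; axes as carrier_mid. A bar fully down has its centre 22 mm above this point.
- wrench_a: Bystander: loose open-ended wrench, 190 mm long, flat on the mat. Origin at its middle, underneath.
- wrench_b: Bystander: loose open-ended wrench, 150 mm long, flat on the mat. Origin at its middle, underneath.
- ref_block: Bystander: loose round steel reference block, 50 mm in diameter, 30 mm high. Origin under its centre.
There are look-alikes about, which are no part of the job. What is shaped like the part that bears stand_slot but orange is not meant.

How it is judged:
By the outcome, as a careful person would: the job done as asked, in the order asked, and still so for the second after the job is handed in, with the robot touching nothing.
Of bar0, bar1, bar2, bar3 only 2 to 4 are there at a start; the rules pass over those that are not, and their reading is None.
At some moment in a run one of lid_stand may be knocked a few centimetres aside while the robot is not near it.
It also fails if it takes over 210 s, if anything falls off the work surface, if the arm or the gripper's body presses on something with over 40 N, if the wrist force passes 120 N, or if a joint passes its speed limit or range.

## Working session

There is one attempt and no reset: what is moved stays moved. The work goes in short steps, Python scripts to look and compute and a tool call to move; the robot and the scene stay as the last step left them, time stands still between calls to the robot, and variables do not carry over. Pictures are saved under pics/ and viewed, and the job is handed in when it is done.

Besides the shell and the picture viewer there is one more tool, called as name(argument=value, ...), one argument or row to a line, values as JSON. move_arm: Moves the arm, as the interface text tells. Its arguments: {"type":"object","properties":{"deltas":{"type":"array","items":{"type":"object","properties":{"dp":{"type":"array","items":{"type":"number"}},"rotation":{"type":"array","items":{"type":"number"}}}}},"jaw":{"type":"number"},"squeeze":{"type":"number"}},"required":["deltas"]}

```bash
ls; mkdir -p pics; python3 - <<'E'
from station import arm
import cv2,numpy as np
s=arm.get_state(); print(s)
for n in ("scene","top"):
    f=arm.grab_frame(n)
    np.savez(f"pics/{n}0.npz",**{k:np.array(v) for k,v in f.items()})
    print(n,f["fx"],f["fy"],f["cx"],f["cy"]); print(np.round(f["cam_to_world"],3))
    cv2.imwrite(f"pics/{n}0.png",cv2.resize(f["pixels"][:,:,::-1],(800,600)))
E
```

```text
pics
{'t': 0.0, 'q': array([-9.43883145e-01,  3.59389806e-01,  1.11021232e-02, -3.31931305e-04,
       -1.22410098e+00, -2.88092030e-01]), 'qd': array([ 0.00286338, -0.0001377 ,  0.00128952,  0.00078779, -0.00095124,
       -0.00056564]), 'joint_efforts': array([-3.11994211e-05, -5.82718170e+01,  2.93067813e+01,  6.99763834e+00,
        6.82072263e-03, -1.55803073e-04]), 'eef_pos': array([ 0.22416797, -0.63619553,  0.22564291]), 'ee_rot': array([-1.56918095e+00,  1.53281742e-04,  3.38708240e-01]), 'force': array([0.10537232, 0.61513648, 0.10771328]), 'moment': array([-0.00739409, -0.01792415,  0.02086282]), 'width': 0.08773674892184344}
scene 485.3867762763176 485.3867762763176 260.6816646672198 186.99682553733643
[[-0.791  0.361 -0.494  1.308]
 [ 0.612  0.481 -0.628  0.751]
 [ 0.01  -0.799 -0.601  0.971]
 [ 0.     0.     0.     1.   ]]
top 485.39842508872334 485.39842508872334 255.18334139101296 181.3035116530164
[[-0.007 -0.993  0.116  0.38 ]
 [-1.     0.008  0.006 -0.154]
 [-0.007 -0.116 -0.993  1.673]
 [ 0.     0.     0.     1.   ]]
```

View pics/scene0.png

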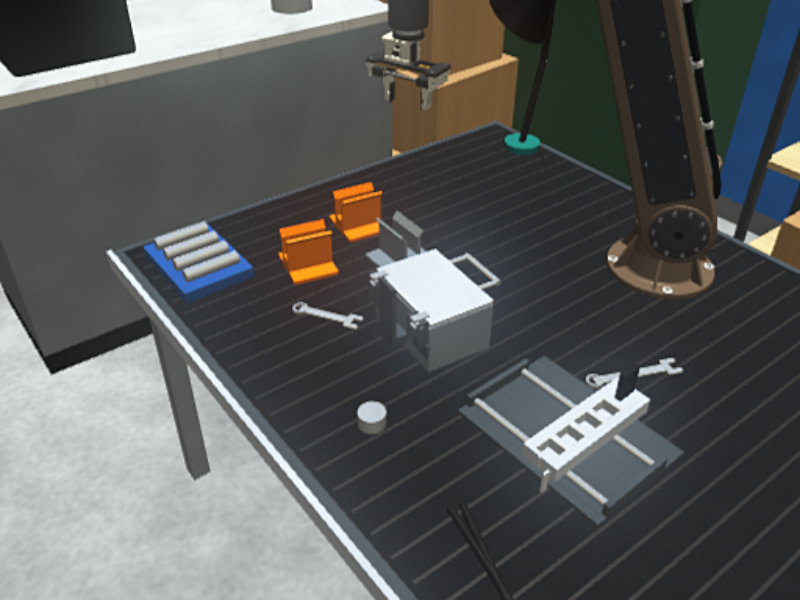

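View pics/top0.png

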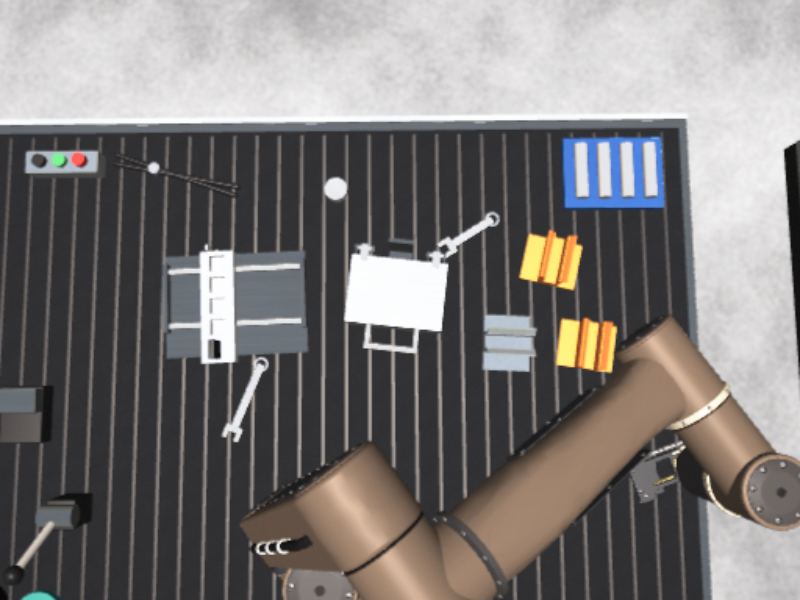

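```bash
cat > h.py <<'E'
import numpy as np,cv2
from station import arm
def load(n): 
    d=np.load(n); return {k:d[k] for k in d}
def grab(n,tag=None):
    f=arm.grab_frame(n)
    if tag: np.savez(f"pics/{tag}.npz",**{k:np.array(v) for k,v in f.items()})
    return f
def pts(f):
    z=f["z_map"]; v,u=np.mgrid[0:z.shape[0],0:z.shape[1]]
    P=np.stack([(u-f["cx"])/f["fx"]*z,(v-f["cy"])/f["fy"]*z,z],-1)
    T=f["cam_to_world"]; W=P@T[:3,:3].T+T[:3,3]; W[z<=0]=np.nan
    return W
def proj(f,p):
    T=f["cam_to_world"]; c=(np.asarray(p)-T[:3,3])@T[:3,:3]
    return np.stack([c[...,0]/c[...,2]*f["fx"]+f["cx"],c[...,1]/c[...,2]*f["fy"]+f["cy"]],-1)
def ray(f,u,v,h):
    T=f["cam_to_world"]; d=T[:3,:3]@np.array([(u-f["cx"])/f["fx"],(v-f["cy"])/f["fy"],1]); o=T[:3,3]
    return o+d*(h-o[2])/d[2]
def crop(f,u0,v0,u1,v1,name,s=None):
    im=f["pixels"][v0:v1,u0:u1,::-1]; s=s or min(800/(u1-u0),600/(v1-v0))
    cv2.imwrite(f"pics/{name}.png",cv2.resize(im,None,fx=s,fy=s,interpolation=cv2.INTER_NEAREST)); print(name,"scale",s)
def st():
    s=arm.get_state(); print("t",round(s["t"],2),"p",np.round(s["eef_pos"]*1000,1),"rpy",np.round(np.degrees(s["ee_rot"]),2),"F",np.round(s["force"],1),"M",np.round(s["moment"],2),"w",round(s["width"]*1000,1),"q",np.round(s["q"],3)); return s
E
python3 - <<'E'
from h import *
f=load("pics/top0.npz"); W=pts(f)
crop(f,90,140,370,250,"t0crop")
def rect(m,nm):
    n,l,stt,c=cv2.connectedComponentsWithStats(m.astype(np.uint8))
    for i in range(1,n):
        if stt[i,4]<25: continue
        p=W[l==i]; r=cv2.minAreaRect((p[:,:2]*1000).astype(np.float32))
        print(nm,stt[i],"c",np.round(r[0],1),"sz",np.round(r[1],1),"a",round(r[2],1),"z",np.round(np.median(p[:,2])*1000,1))
Z=W[...,2]
roi=np.zeros(Z.shape,bool); roi[60:250,60:450]=1
for a,b in ((.103,.130),(.044,.06),(.061,.115),(.08,.1),(.13,.17),(.008,.03)):
    rect(roi&(Z>a)&(Z<b),f"{a}-{b}")
E
```

```text
t0crop scale 2.857142857142857
0.103-0.13 [ 221  156   66   71 3009] c [ 529.1 -137.5] sz [200.1 213.6] a 83.5 z 115.8
0.103-0.13 [133 217   6  13  61] c [429.8 242.6] sz [39.  15.6] a 2.1 z 112.3
0.044-0.06 [368  91   9  36 254] c [ 815.9 -545.5] sz [ 28.2 121.9] a 89.8 z 53.9
0.044-0.06 [382  91  10  36 244] c [ 815.3 -594.4] sz [ 29.7 121. ] a 89.8 z 53.7
0.044-0.06 [397  91  10  36 253] c [ 815.5 -645.1] sz [121.2  28.6] a 1.1 z 53.8
0.044-0.06 [411  91  10  36 258] c [ 816.3 -695.2] sz [122.5  29.7] a 0.4 z 53.1
0.044-0.06 [60 97  4 15 40] c [842.9 522. ] sz [49.1 11. ] a 0.6 z 49.5
0.044-0.06 [ 129  160   23   73 1010] c [523.6 246.6] sz [242.3  73.8] a 2.4 z 51.6
0.044-0.06 [380 207   5  30  35] c [ 430.7 -566.4] sz [ 3.2 96.8] a 81.3 z 53.5
0.061-0.115 [346 148  10  31 130] c [ 625.2 -459.5] sz [ 16.8 101.8] a 75.8 z 88.3
0.061-0.115 [357 151  12  30 192] c [ 614.6 -501.4] sz [ 17.1 100.5] a 77.3 z 84.8
0.061-0.115 [250 157  15   5  41] c [ 639.1 -150.7] sz [47.3  2.8] a 82.8 z 82.7
0.061-0.115 [221 165  56  55 614] c [ 528.3 -121.4] sz [174.5 176.7] a 0.9 z 112.4
0.061-0.115
[... 2164 characters left out ...]
135 164   9  10  53] c [618.2 254. ] sz [31.3 27.8] a 1.3 z 26.6
0.008-0.03 [135 178   9   9  51] c [572.3 253.1] sz [27.6 28.4] a 89.2 z 26.9
0.008-0.03 [136 191   9  10  64] c [525.6 249.2] sz [31.3 28.4] a 1.2 z 25.9
0.008-0.03 [308 202  32  17 155] c [ 484.3 -373.9] sz [ 48.6 109.6] a 16.8 z 11.4
0.008-0.03 [136 205   9  10  57] c [478.7 248.4] sz [31.7 29. ] a 2.4 z 26.4
0.008-0.03 [357 204  16  31 251] c [ 440.5 -512.1] sz [ 40.6 100.2] a 81.0 z 11.6
0.008-0.03 [383 217  11  22  50] c [ 410.5 -602.5] sz [24.4 76.4] a 68.1 z 10.4
0.008-0.03 [107 218   9  13  49] c [430.1 351.3] sz [26.7 41.7] a 82.4 z 10.1
0.008-0.03 [309 224  32  15 200] c [ 396.6 -377. ] sz [105.6  42. ] a 81.9 z 11.4
```

View pics/t0crop.png

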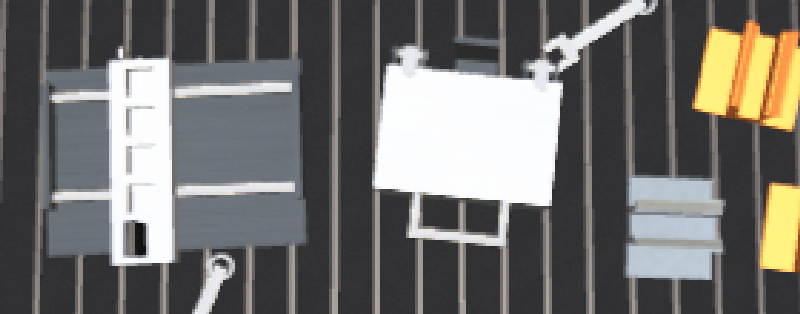

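move_arm(
  deltas=[
    {"dp": [25,0,25],"rotation": [0,5.7,0]},
    {"dp": [25,0,25],"rotation": [0,5.7,0]},
    {"dp": [25,0,25],"rotation": [0,5.7,0]},
    {"dp": [20,0,35],"rotation": [0,0,0]},
    {"dp": [20,0,35],"rotation": [0,0,0]},
  ],
  jaw=100,
  squeeze=30,
)

```text
t: 0.52
eef_pos: [0.315, -0.4739, 0.2204]
ee_rot: [-1.564, 0.006, 0.017]
force: [0.7, -0.5, -0.4]
width: 0.0601
```

move_arm(
  deltas=[
    {"dp": [24,-2,34]},
    {"dp": [24,-2,34]},
    {"dp": [24,-2,34]},
    {"dp": [20,-2,36]},
    {"dp": [10,-1,40]},
  ],
)

```text
$.deltas[0]: bad value
```

move_arm(
  deltas=[
    {"dp": [0,-1,41]},
    {"dp": [0,-1,41]},
    {"dp": [0,-1,41]},
    {"dp": [0,-1,41]},
    {"dp": [0,-1,41]},
  ],
)

```text
$.deltas[0]: bad value
```

move_arm(
  deltas=[
    {"dp": [0,-1,41]},
    {"dp": [0,-1,41]},
    {"dp": [0,-1,41]},
    {"dp": [0,-1,41]},
    {"dp": [0,0,0]},
  ],
)

```text
$.deltas[0]: bad value
```

move_arm(
  deltas=[
    {"dp": [24,-2,34],"rotation": [0,0,0]},
    {"dp": [24,-2,34],"rotation": [0,0,0]},
    {"dp": [24,-2,34],"rotation": [0,0,0]},
    {"dp": [20,-2,36],"rotation": [0,0,0]},
    {"dp": [10,-1,40],"rotation": [0,0,0]},
  ],
)

```text
t: 0.93
eef_pos: [0.4135, -0.2917, 0.2281]
ee_rot: [-1.562, 0.009, 0.014]
force: [1.3, 0.1, 1.0]
width: 0.0531
```

move_arm(
  deltas=[
    {"dp": [0,-1,41],"rotation": [0,0,0]},
    {"dp": [0,-1,41],"rotation": [0,0,0]},
    {"dp": [0,-1,41],"rotation": [0,0,0]},
    {"dp": [0,-1,41],"rotation": [0,0,0]},
    {"dp": [0,-1,41],"rotation": [0,0,0]},
  ],
)

```text
t: 1.35
eef_pos: [0.4102, -0.0833, 0.2333]
ee_rot: [-1.562, 0.011, 0.014]
force: [1.3, 0.7, -0.4]
width: 0.0534
```

move_arm(
  deltas=[
    {"dp": [0,-1,41],"rotation": [0,0,0]},
    {"dp": [0,-1,41],"rotation": [0,0,0]},
    {"dp": [0,-1,41],"rotation": [0,0,0]},
    {"dp": [0,-1,41],"rotation": [0,0,0]},
    {"dp": [0,0,0],"rotation": [0,0,0]},
  ],
)

```text
t: 1.77
eef_pos: [0.4048, 0.0888, 0.2398]
ee_rot: [-1.559, 0.008, 0.019]
force: [-0.4, -0.8, 1.0]
width: 0.0533
```

```bash
cat >> h.py <<'E'
from scipy.spatial.transform import Rotation as Ro
def togo(p,yaw,roll=-90,pitch=0):
    s=st(); R=Ro.from_euler("xyz",s["ee_rot"]); T=Ro.from_euler("xyz",[roll,pitch,yaw],degrees=True)
    d=R.inv().apply(np.array(p)-s["eef_pos"]*1000); r=np.degrees((R.inv()*T).as_rotvec())
    d2=T.inv().apply(np.array(p)-s["eef_pos"]*1000)
    print("dp",np.round(d,1),"rot",np.round(r,1),"| dp in goal axes",np.round(d2,1),"norm",round(float(np.linalg.norm(d)),1))
E
python3 - <<'E'
from h import *
togo([430,243,150],2.3)
E
```

```text
t 1.77 p [404.8  88.8 239.8] rpy [-89.31   0.46   1.09] F [-0.4 -0.8  1. ] M [-0.06 -0.09  0.  ] w 53.3 q [ 0.682 -0.096 -0.488 -0.016 -1.178 -2.228]
dp [ 28.8  91.4 152.6] rot [-0.7 -1.2 -0.4] | dp in goal axes [ 31.4  89.8 153.1] norm 180.2
```

move_arm(
  deltas=[
    {"dp": [6,5,38],"rotation": [-0.7,-1.2,-0.4]},
    {"dp": [7,5,38],"rotation": [0,0,0]},
    {"dp": [7,10,38],"rotation": [0,0,0]},
    {"dp": [6,30,20],"rotation": [0,0,0]},
    {"dp": [4,35,10],"rotation": [0,0,0]},
  ],
)

```text
t: 2.18
eef_pos: [0.4315, 0.2423, 0.1608]
ee_rot: [-1.561, -0.012, 0.046]
force: [0.1, 0.0, -1.3]
width: 0.0531
```

```bash
python3 - <<'E'
from h import *
togo([430,243,75],2.3)
f=grab("scene","s1"); crop(f,280,200,460,340,"s1"); 
E
```

```text
t 2.18 p [431.5 242.3 160.8] rpy [-89.42  -0.69   2.63] F [ 0.1  0.  -1.3] M [-0.04 -0.05  0.06] w 53.1 q [ 0.912  0.108 -0.484  0.003 -0.963 -2.439]
dp [-2.5 85.8 -0.1] rot [-0.6  0.3  0.7] | dp in goal axes [-1.4 85.8  0.8] norm 85.8
s1 scale 4.285714285714286
```

View pics/s1.png

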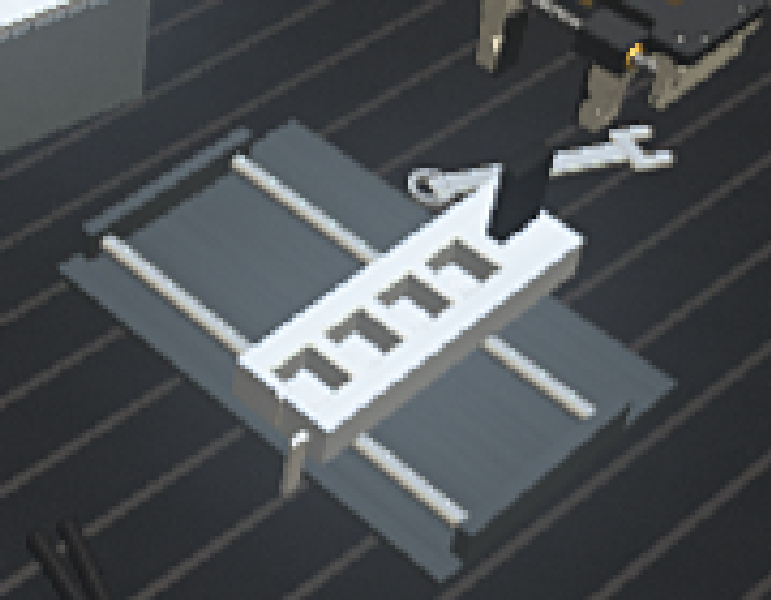

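move_arm(
  deltas=[
    {"dp": [-1,30,0],"rotation": [-0.6,0.3,0.7]},
    {"dp": [0,30,0],"rotation": [0,0,0]},
    {"dp": [0,24,0],"rotation": [0,0,0]},
    {"dp": [0,0,0],"rotation": [0,0,0]},
  ],
)

```text
t: 2.57
eef_pos: [0.4265, 0.2408, 0.063]
ee_rot: [-1.581, 0.012, 0.042]
force: [-0.2, -0.1, -0.8]
width: 0.0534
```

move_arm(
  deltas=[
    {"dp": [0,0,0],"rotation": [0,0,0]},
    {"dp": [0,0,0],"rotation": [0,0,0]},
    {"dp": [0,0,0],"rotation": [0,0,0]},
    {"dp": [0,0,0],"rotation": [0,0,0]},
    {"dp": [0,0,0],"rotation": [0,0,0]},
  ],
  jaw=255,
)

```text
t: 2.98
eef_pos: [0.428, 0.2414, 0.0668]
ee_rot: [-1.58, 0.009, 0.042]
force: [-0.2, 0.6, -0.4]
width: 0.0251
```

```bash
python3 - <<'E'
from h import *
togo([430,243,75],2.3)
E
```

```text
t 2.98 p [428.  241.4  66.8] rpy [-90.51   0.54   2.42] F [-0.2  0.6 -0.4] M [ 0.   -0.   -0.05] w 25.1 q [ 9.130e-01  2.370e-01 -5.820e-01 -2.000e-03 -7.650e-01 -2.441e+00]
dp [ 2.  -8.2  1.4] rot [ 0.5  0.1 -0.5] | dp in goal axes [ 2.1 -8.2  1.5] norm 8.6
```

move_arm(
  deltas=[
    {"dp": [0,-6,0],"rotation": [0,0,0]},
    {"dp": [0,0,0],"rotation": [0,0,0]},
    {"dp": [0,0,0],"rotation": [0,0,0]},
    {"dp": [0,0,0],"rotation": [0,0,0]},
  ],
)

```text
t: 3.32
eef_pos: [0.4289, 0.2425, 0.0753]
ee_rot: [-1.575, 0.006, 0.041]
force: [3.7, 0.8, -9.4]
width: 0.0134
```

move_arm(
  deltas=[
    {"dp": [0,0,-5],"rotation": [0,0,0]},
    {"dp": [0,0,-8],"rotation": [0,0,0]},
    {"dp": [0,0,-8],"rotation": [0,0,0]},
    {"dp": [0,0,-8],"rotation": [0,0,0]},
  ],
)

```text
t: 3.65
eef_pos: [0.43, 0.2131, 0.0753]
ee_rot: [-1.573, 0.006, 0.042]
force: [2.7, 1.0, -4.8]
width: 0.0137
```

```bash
python3 - <<'E'
from h import *
togo([430,243,75],2.3)
E
```

```text
t 3.65 p [430.  213.1  75.3] rpy [-90.13   0.33   2.4 ] F [ 2.7  1.  -4.8] M [ 0.8  -0.39 -0.12] w 13.7 q [ 0.869  0.203 -0.601 -0.004 -0.771 -2.395]
dp [ 1.3  0.2 29.9] rot [ 0.1  0.1 -0.3] | dp in goal axes [ 1.2  0.3 29.9] norm 29.9
```

move_arm(
  deltas=[
    {"dp": [0,0,-15],"rotation": [0,0,0]},
    {"dp": [0,0,-20],"rotation": [0,0,0]},
    {"dp": [0,0,-20],"rotation": [0,0,0]},
    {"dp": [0,0,-15],"rotation": [0,0,0]},
    {"dp": [0,0,-6],"rotation": [0,0,0]},
  ],
)

```text
t: 4.07
eef_pos: [0.4335, 0.1368, 0.0754]
ee_rot: [-1.561, 0.002, 0.039]
force: [-28.6, 59.9, -9.2]
width: 0.0154
```

move_arm(
  deltas=[
    {"dp": [0,0,-5],"rotation": [0,0,0]},
    {"dp": [0,0,-5],"rotation": [0,0,0]},
    {"dp": [0,0,-5],"rotation": [0,0,0]},
    {"dp": [0,0,-5],"rotation": [0,0,0]},
  ],
)

```text
t: 4.4
eef_pos: [0.4335, 0.1384, 0.0752]
ee_rot: [-1.519, -0.008, 0.033]
force: [-16.0, 37.9, -8.8]
width: 0.0155
```

move_arm(
  deltas=[
    {"dp": [0,0,2],"rotation": [0,0,0]},
    {"dp": [0,0,0],"rotation": [0,0,0]},
    {"dp": [0,0,0],"rotation": [0,0,0]},
    {"dp": [0,0,0],"rotation": [0,0,0]},
    {"dp": [0,0,0],"rotation": [0,0,0]},
  ],
  jaw=100,
)

```text
t: 4.82
eef_pos: [0.4328, 0.1389, 0.0764]
ee_rot: [-1.518, -0.008, 0.035]
force: [0.1, 0.1, 0.0]
width: 0.0428
```

move_arm(
  deltas=[
    {"dp": [0,-20,0],"rotation": [-2,0,0]},
    {"dp": [0,-40,0],"rotation": [0,0,0]},
    {"dp": [0,-40,0],"rotation": [0,0,0]},
    {"dp": [0,-30,0],"rotation": [0,0,0]},
    {"dp": [0,0,0],"rotation": [0,0,0]},
  ],
)

```text
t: 5.23
eef_pos: [0.4305, 0.1297, 0.2102]
ee_rot: [-1.564, -0.003, 0.031]
force: [0.8, -0.4, -0.7]
width: 0.0532
```

```bash
python3 - <<'E'
from h import *
s=st()
f=grab("top","t2"); W=pts(f); Z=W[...,2]
g=grab("scene","s2"); crop(g,180,180,460,340,"s2")
crop(f,90,120,370,260,"t2c")
# carrier top
roi=np.zeros(Z.shape,bool); roi[150:245,100:220]=1
m=roi&(Z>.044)&(Z<.06); p=W[m][:,:2]*1000; print(cv2.minAreaRect(p.astype(np.float32)))
m=roi&(Z>.017)&(Z<.035)
n,l,stt,c=cv2.connectedComponentsWithStats(m.astype(np.uint8))
for i in range(1,n):
    if 20<stt[i,4]<150: print(stt[i],np.round(W[l==i].mean(0)*1000,1))
m=roi&(Z>.1)&(Z<.125); print("handle",np.round(np.nanmean(W[m],0)*1000,1),m.sum())
E
```

```text
t 5.23 p [430.5 129.7 210.2] rpy [-89.61  -0.15   1.78] F [ 0.8 -0.4 -0.7] M [ 0.13 -0.22  0.01] w 53.2 q [ 0.73  -0.012 -0.486 -0.004 -1.091 -2.268]
s2 scale 2.857142857142857
t2c scale 2.857142857142857
((564.6469116210938, 189.7525634765625), (164.20843505859375, 167.40786743164062), 0.7647733092308044)
[166 163   9   9  79] [623.1 147.9  27.7]
[126 170  34   5  89] [606.9 241.8  21.6]
[166 176   9  10  82] [576.  146.5  28.2]
[166 189  10  11  90] [530.1 145.1  27.6]
[166 203  10   5  33] [494.3 141.6  28.5]
handle [nan nan nan] 0<stdin>:13: RuntimeWarning: Mean of empty slice
```

View pics/s2.png

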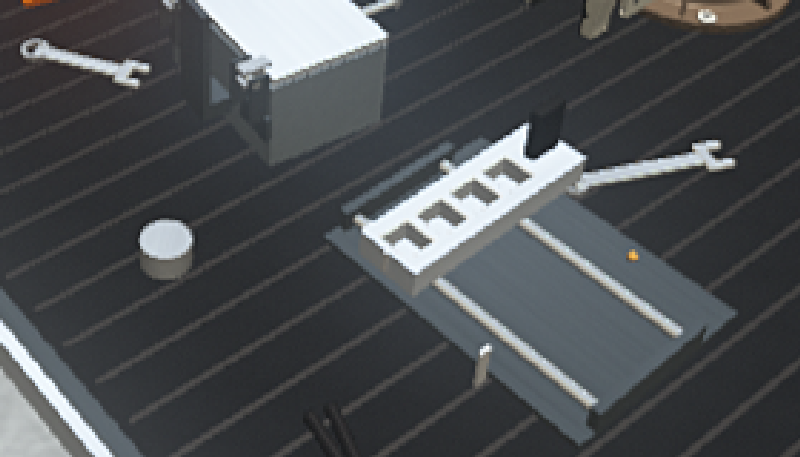

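View pics/t2c.png

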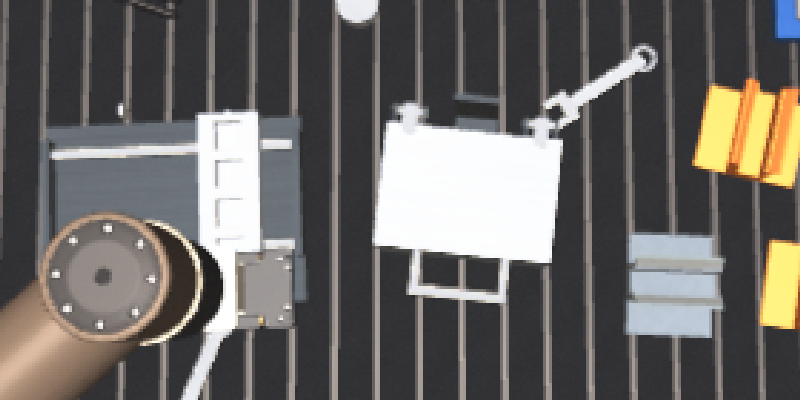

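```bash
python3 - <<'E'
from h import *
for nm in ("top0","t2"):
    f=load(f"pics/{nm}.npz"); W=pts(f); Z=W[...,2]
    roi=np.zeros(Z.shape,bool); roi[140:240,205:305]=1
    m=(roi&(Z>.108)&(Z<.125)).astype(np.uint8)
    o=cv2.morphologyEx(m,cv2.MORPH_OPEN,np.ones((13,13)))
    c,_=cv2.findContours(o,cv2.RETR_EXTERNAL,cv2.CHAIN_APPROX_NONE); c=max(c,key=cv2.contourArea)
    q=np.array([ray(f,u+0.0,v+0.0,.116) for u,v in c[:,0]])[:,:2]*1000
    r=cv2.minAreaRect(q.astype(np.float32)); print(nm,"plate",r)
    # handle bar
    hb=m.copy(); hb[o>0]=0
    n,l,stt,_=cv2.connectedComponentsWithStats(hb)
    for i in range(1,n):
        if stt[i,4]>15: print(stt[i],np.round(np.nanmedian(W[l==i],0)*1000,1))
    # image-based white handle ray-cast
    g=f["pixels"].astype(int).min(2)
    w=(g>150)&roi; w[:215]=0
    n,l,stt,_=cv2.connectedComponentsWithStats(w.astype(np.uint8))
    v,u=np.nonzero(w&(np.arange(384)[:,None]>=219)); 
    print("bar px", u.min(),u.max(),v.min(),v.max())
    P=np.array([ray(f,a,b,.112) for a,b in zip(u,v)])*1000; print(np.round(P.mean(0),1), cv2.minAreaRect(P[:,:2].astype(np.float32)))
E
```

```text
top0 plate ((538.4033203125, -62.97178649902344), (45.235389709472656, 48.82756423950195), 89.8548583984375)
[ 221  156   66   70 2475] [ 549.1 -137.3  115.9]
bar px 207 281 219 239
[ 418.3 -112.   112. ] ((408.2067565917969, -107.31658172607422), (236.9257049560547, 63.75412368774414), 89.60750579833984)
t2 plate ((523.8280639648438, -74.26132202148438), (74.20467376708984, 77.6259994506836), 89.5805892944336)
[ 224  156   63   71 1990] [ 545.7 -149.6  115.8]
bar px 207 281 219 239
[ 418.4 -110.3  112. ] ((408.2073669433594, -107.22615051269531), (237.18492126464844, 63.754119873046875), 89.60750579833984)
```

```bash
python3 - <<'E'
from h import *
f=load("pics/t2.npz")
g=f["pixels"].astype(int).min(2)
roi=np.zeros(g.shape,bool); roi[140:240,205:300]=1
m=((g>215)&roi).astype(np.uint8)
o=cv2.morphologyEx(m,cv2.MORPH_OPEN,np.ones((11,11)))
c,_=cv2.findContours(o,cv2.RETR_EXTERNAL,cv2.CHAIN_APPROX_NONE); c=max(c,key=cv2.contourArea)
# pixel-edge expand by using filled mask corners
q=np.array([ray(f,u,v,.116) for u,v in c[:,0]])[:,:2]*1000
r=cv2.minAreaRect(q.astype(np.float32)); print("plate",r)
im=f["pixels"][150:245,210:300]
cv2.imwrite("pics/lid.png",cv2.resize(im[:,:,::-1],None,fx=8,fy=6,interpolation=cv2.INTER_NEAREST)[:,:800])
print(g[218:236,235:262:3]); 
E
```

```text
plate ((543.6383666992188, -138.111328125), (198.9080047607422, 140.50750732421875), 83.3410415649414)
[[219  49  49  49  49 106  50  52  51]
 [218 116 114  60  48 106  49  52  50]
 [231 227 223 139 120 133  71  50  49]
 [230 228 229 231 230 216 155 120 107]
 [221 220 226 230 229 228 230 231 214]
 [ 83 102 170 219 219 226 231 229 230]
 [ 92  50  47  50 101 174 218 220 225]
 [ 94  51  48  49  49 109  48 103 167]
 [ 92  49  49  49  51 109  50  50  51]
 [ 93  50  50  49  48 109  51  49  51]
 [ 94  49  49  49  50 110  50  51  50]
 [ 94  48  47  48  49 109  50  51  52]
 [ 93  51  50  50  50 110  51  50  50]
 [ 95  50  49  49  48 109  50  50  50]
 [ 93  50  51  50  50 109  50  50  49]
 [ 94  49  49  49  50 109  50  51  50]
 [ 93  49  51  49  50 110  52  50  48]
 [ 94  49  50  50  49 109  52  48  48]]
```

View pics/lid.png

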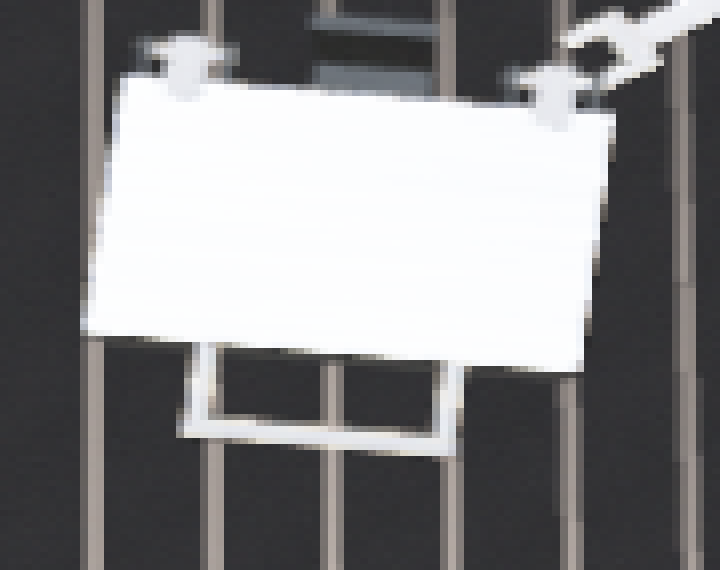

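```bash
python3 - <<'E'
from h import *
f=load("pics/t2.npz")
print(ray(f,249.3,222.4,.112)*1000)
R=lambda a:np.array([np.cos(a),np.sin(a)])
a=np.radians(-6.66); pc=np.array([543.6,-138.1])
print("bar",pc-115*R(a),"hinge",pc+85*R(a))
s=st()
E
```

```text
[ 429.06426263 -124.58455445  112.        ]
bar [ 429.37603621 -124.76260535] hinge [ 628.02640802 -147.95807431]
t 5.33 p [428.5 128.9 205.7] rpy [-89.69   0.14   1.71] F [ 0.6 -0.6 -1.5] M [0.01 0.02 0.03] w 53.1 q [ 0.73  -0.009 -0.492 -0.006 -1.086 -2.268]
```

move_arm(
  deltas=[
    {"dp": [0,0,0],"rotation": [0,-7.1,0]},
    {"dp": [0,0,-20],"rotation": [0,-7.1,0]},
    {"dp": [0,0,-30],"rotation": [0,-7.1,0]},
    {"dp": [-10,0,-30],"rotation": [0,-7.1,0]},
    {"dp": [-15,0,-30],"rotation": [0,-7.1,0]},
  ],
  jaw=162,
)

```text
t: 5.75
eef_pos: [0.4409, 0.0185, 0.1997]
ee_rot: [-1.564, 0.007, 0.633]
force: [0.5, 0.2, -0.6]
width: 0.0326
```

move_arm(
  deltas=[
    {"dp": [-20,0,-25],"rotation": [0,-7.1,0]},
    {"dp": [-25,0,-20],"rotation": [0,-7.1,0]},
    {"dp": [-30,0,-10],"rotation": [0,-7.1,0]},
    {"dp": [-30,0,-5],"rotation": [0,-7.1,0]},
    {"dp": [-30,0,0],"rotation": [0,-7.1,0]},
  ],
)

```text
t: 6.17
eef_pos: [0.3933, -0.1304, 0.1926]
ee_rot: [-1.549, 0.01, 1.225]
force: [0.2, -1.2, -0.1]
width: 0.0316
```

```bash
python3 - <<'E'
from h import *
togo([429.2,-124.7,150],83.34)
E
```

```text
t 6.17 p [ 393.3 -130.4  192.6] rpy [-88.76   0.58  70.19] F [ 0.2 -1.2 -0.1] M [-0.07 -0.02  0.06] w 31.6 q [ 0.16  -0.044 -0.56  -0.002 -1.078 -0.505]
dp [ 17.9  41.7 -32.8] rot [ -1.3 -13.2  -0.4] | dp in goal axes [  9.8  42.6 -35. ] norm 56.0
```

move_arm(
  deltas=[
    {"dp": [4,0,-15],"rotation": [-1.3,-6.6,-0.4]},
    {"dp": [4,0,-12],"rotation": [0,-5.5,0]},
    {"dp": [2,10,-6],"rotation": [0,0,0]},
    {"dp": [0,20,0],"rotation": [0,0,0]},
    {"dp": [0,0,0],"rotation": [0,0,0]},
  ],
)

```text
t: 6.58
eef_pos: [0.4191, -0.1369, 0.1544]
ee_rot: [-1.559, 0.004, 1.445]
force: [-1.5, 0.7, -0.9]
width: 0.0315
```

```bash
python3 - <<'E'
from h import *
togo([429.2,-124.7,95],83.34)
E
```

```text
t 6.58 p [ 419.1 -136.9  154.4] rpy [-89.35   0.25  82.78] F [-1.5  0.7 -0.9] M [ 0.07  0.3  -0.04] w 31.5 q [ 0.136  0.038 -0.578  0.002 -0.967 -0.263]
dp [13.6 59.2 -9.1] rot [-0.6 -0.6 -0.2] | dp in goal axes [13.2 59.4 -8.6] norm 61.4
```

move_arm(
  deltas=[
    {"dp": [7,0,-5],"rotation": [-0.6,-0.6,-0.2]},
    {"dp": [6,5,-4],"rotation": [0,0,0]},
    {"dp": [0,10,0],"rotation": [0,0,0]},
    {"dp": [0,5,0],"rotation": [0,0,0]},
    {"dp": [0,0,0],"rotation": [0,0,0]},
  ],
)

```text
t: 7.0
eef_pos: [0.4296, -0.124, 0.1325]
ee_rot: [-1.567, 0.002, 1.455]
force: [0.7, 0.3, 0.1]
width: 0.0316
```

```bash
python3 - <<'E'
from h import *
togo([429.2,-124.7,92],83.34)
E
```

```text
t 7.0 p [ 429.6 -124.   132.5] rpy [-89.79   0.13  83.38] F [0.7 0.3 0.1] M [ 0.01  0.11 -0.02] w 31.6 q [ 0.163  0.07  -0.602  0.001 -0.903 -0.28 ]
dp [-0.6 40.5  0.1] rot [-0.2  0.  -0.1] | dp in goal axes [-0.7 40.5  0.3] norm 40.5
```

move_arm(
  deltas=[
    {"dp": [0,13,0],"rotation": [0,0,0]},
    {"dp": [0,13,0],"rotation": [0,0,0]},
    {"dp": [0,8,0],"rotation": [0,0,0]},
    {"dp": [0,3,0],"rotation": [0,0,0]},
    {"dp": [0,0,0],"rotation": [0,0,0]},
  ],
)

```text
t: 7.42
eef_pos: [0.4318, -0.1228, 0.0966]
ee_rot: [-1.571, 0.002, 1.458]
force: [0.3, 0.1, 0.3]
width: 0.0319
```

```bash
python3 - <<'E'
from h import *
togo([429.2,-124.7,92],83.34)
g=grab("scene","s3"); crop(g,200,130,360,250,"s3")
E
```

```text
t 7.42 p [ 431.8 -122.8   96.6] rpy [-90.02   0.12  83.52] F [0.3 0.1 0.3] M [0.03 0.1  0.  ] w 31.9 q [ 0.166  0.119 -0.648  0.003 -0.804 -0.281]
dp [-2.1  4.6  2.4] rot [ 0.   0.2 -0.1] | dp in goal axes [-2.2  4.6  2.4] norm 5.6
s3 scale 5.0
```

View pics/s3.png

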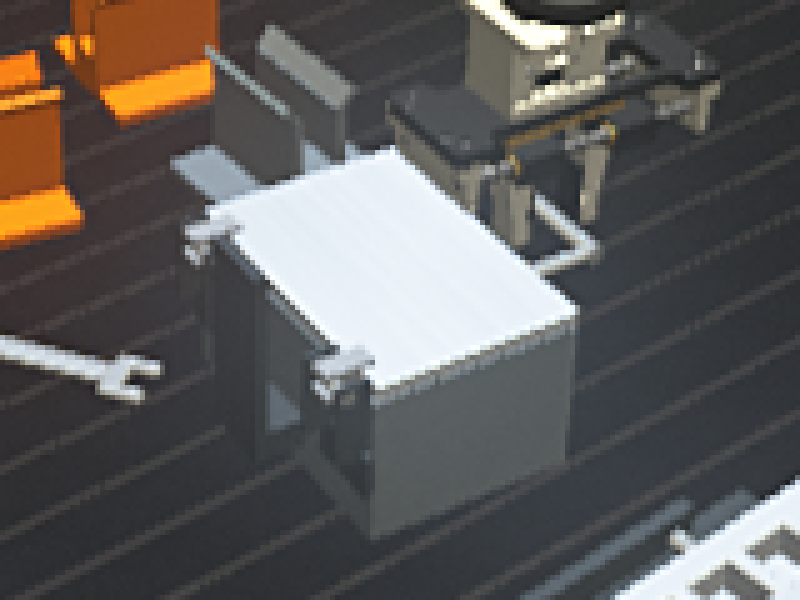

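move_arm(
  deltas=[
    {"dp": [0,2,2],"rotation": [0,0,0]},
    {"dp": [0,1,0],"rotation": [0,0,0]},
    {"dp": [0,0,0],"rotation": [0,0,0]},
    {"dp": [0,0,0],"rotation": [0,0,0]},
    {"dp": [0,0,0],"rotation": [0,0,0]},
  ],
  jaw=255,
  squeeze=30,
)

```text
t: 7.88
eef_pos: [0.4314, -0.1225, 0.0957]
ee_rot: [-1.575, 0.001, 1.458]
force: [-0.0, 0.0, -1.9]
width: 0.0109
```

```bash
python3 - <<'E'
from h import *
togo([429.2,-124.7,92],83.34)
E
```

```text
t 7.88 p [ 431.4 -122.5   95.7] rpy [-9.025e+01  8.000e-02  8.353e+01] F [-0.   0.  -1.9] M [ 0.    0.2  -0.02] w 10.9 q [ 0.168  0.117 -0.654  0.004 -0.796 -0.283]
dp [-2.4  3.7  1.9] rot [ 0.3  0.2 -0.1] | dp in goal axes [-2.5  3.7  1.9] norm 4.8
```

move_arm(
  deltas=[
    {"dp": [0,-17,-1],"rotation": [0,0,0]},
    {"dp": [0,-17,-2],"rotation": [0,0,0]},
    {"dp": [0,-17,-4],"rotation": [0,0,0]},
    {"dp": [0,-16,-5],"rotation": [0,0,0]},
    {"dp": [0,0,0],"rotation": [0,0,0]},
  ],
)

```text
t: 8.3
eef_pos: [0.4427, -0.1236, 0.1633]
ee_rot: [-1.573, 0.001, 1.457]
force: [-2.5, -0.4, -2.7]
width: 0.0108
```

```bash
cat >> h.py <<'E'
def arc(th,c=(431.4,-122.5,95.7),yaw=83.34,r=200):
    t=np.radians(th); a=np.radians(-6.66); s=r*(1-np.cos(t))
    p=[c[0]+s*np.cos(a),c[1]+s*np.sin(a),c[2]+r*np.sin(t)]
    print("arc",th,np.round(p,1)); togo(p,yaw)
E
python3 - <<'E'
from h import *
arc(20)
E
```

```text
arc 20 [ 443.4 -123.9  164.1]
t 8.3 p [ 442.7 -123.6  163.3] rpy [-9.011e+01  6.000e-02  8.347e+01] F [-2.5 -0.4 -2.7] M [ 0.03  0.92 -0.03] w 10.8 q [ 0.16   0.053 -0.539  0.002 -0.978 -0.275]
dp [-0.3 -0.8 -0.8] rot [ 0.1  0.1 -0.1] | dp in goal axes [-0.2 -0.8 -0.8] norm 1.1
```

move_arm(
  deltas=[
    {"dp": [0,-17,-7],"rotation": [0,0,0]},
    {"dp": [0,-15.5,-8],"rotation": [0,0,0]},
    {"dp": [0,-15,-9.5],"rotation": [0,0,0]},
    {"dp": [0,-14,-10.5],"rotation": [0,0,0]},
    {"dp": [0,0,0],"rotation": [0,0,0]},
  ],
)

```text
t: 8.72
eef_pos: [0.4726, -0.1272, 0.2212]
ee_rot: [-1.562, -0.0, 1.454]
force: [-2.2, 1.2, -0.6]
width: 0.0111
```

```bash
python3 - <<'E'
from h import *
arc(40)
E
```

```text
arc 40 [ 477.9 -127.9  224.3]
t 8.72 p [ 472.6 -127.2  221.2] rpy [-89.51  -0.    83.33] F [-2.2  1.2 -0.6] M [ 0.23  0.85 -0.02] w 11.1 q [ 0.138  0.059 -0.386 -0.002 -1.134 -0.253]
dp [-0.1 -3.1 -5.3] rot [-0.5 -0.   0. ] | dp in goal axes [-0.1 -3.1 -5.3] norm 6.1
```

move_arm(
  deltas=[
    {"dp": [0,-11,-13],"rotation": [0,0,0]},
    {"dp": [0,-10,-11],"rotation": [0,0,0]},
    {"dp": [0,-9.5,-12],"rotation": [0,0,0]},
    {"dp": [0,-9,-12],"rotation": [0,0,0]},
    {"dp": [0,0,0],"rotation": [0,0,0]},
  ],
)

```text
t: 9.13
eef_pos: [0.5037, -0.1316, 0.2521]
ee_rot: [-1.528, -0.001, 1.451]
force: [2.4, 0.6, -3.3]
width: 0.0113
```

```bash
python3 - <<'E'
from h import *
arc(55)
g=grab("scene","s4"); crop(g,200,90,360,250,"s4")
E
```

```text
arc 55 [ 516.1 -132.4  259.5]
t 9.13 p [ 503.7 -131.6  252.1] rpy [-8.753e+01 -4.000e-02  8.314e+01] F [ 2.4  0.6 -3.3] M [-0.08 -0.41  0.07] w 11.3 q [ 0.114  0.114 -0.249 -0.011 -1.249 -0.23 ]
dp [  0.7  -8.  -12.1] rot [-2.5 -0.2  0. ] | dp in goal axes [  0.6  -7.4 -12.4] norm 14.5
s4 scale 3.75
```

View pics/s4.png

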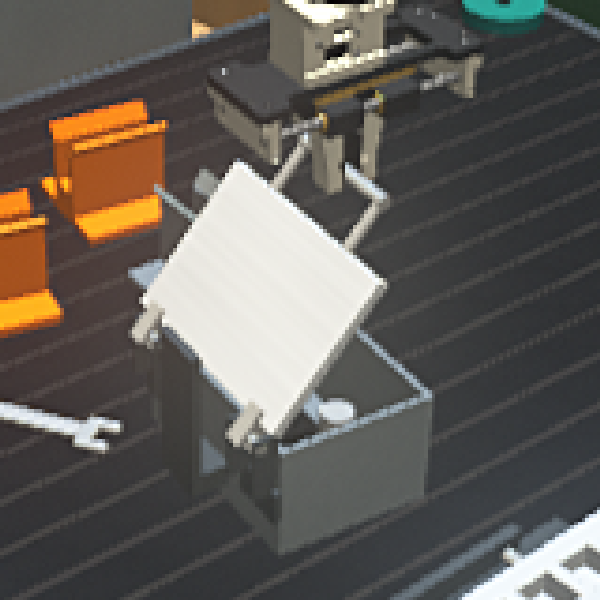

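move_arm(
  deltas=[
    {"dp": [0,-7.5,-14],"rotation": [-1.5,0,0]},
    {"dp": [0,-7.5,-14],"rotation": [-1,0,0]},
    {"dp": [0,-7,-14],"rotation": [-0.5,0,0]},
    {"dp": [0,-6,-14],"rotation": [-0.5,0,0]},
    {"dp": [0,-3,-8],"rotation": [-0.5,0,0]},
  ],
)

```text
t: 9.6
eef_pos: [0.5538, -0.1376, 0.2795]
ee_rot: [-1.579, -0.001, 1.451]
force: [-4.1, 1.1, 5.3]
width: 0.011
```

```bash
python3 - <<'E'
from h import *
arc(70)
E
```

```text
arc 70 [ 562.1 -137.8  283.6]
t 9.6 p [ 553.8 -137.6  279.5] rpy [-9.046e+01 -7.000e-02  8.313e+01] F [-4.1  1.1  5.3] M [0.62 1.99 0.07] w 11.0 q [ 1.000e-01  1.520e-01 -1.460e-01  1.000e-03 -1.265e+00 -2.200e-01]
dp [ 0.9 -4.1 -8.3] rot [ 0.5 -0.2  0.1] | dp in goal axes [ 0.8 -4.1 -8.3] norm 9.3
```

move_arm(
  deltas=[
    {"dp": [0,-5.5,-12],"rotation": [0.3,0,0]},
    {"dp": [0,-4.5,-14],"rotation": [0,0,0]},
    {"dp": [0,-3.5,-14],"rotation": [0,0,0]},
    {"dp": [0,-2.5,-14],"rotation": [0,0,0]},
    {"dp": [0,-1,-6],"rotation": [0,0,0]},
  ],
)

```text
t: 10.02
eef_pos: [0.6102, -0.1443, 0.2942]
ee_rot: [-1.571, -0.002, 1.451]
force: [-2.3, 1.8, 5.2]
width: 0.011
```

```bash
python3 - <<'E'
from h import *
arc(90)
E
```

```text
arc 90 [ 630.1 -145.7  295.7]
t 10.02 p [ 610.2 -144.3  294.2] rpy [-9.001e+01 -9.000e-02  8.314e+01] F [-2.3  1.8  5.2] M [ 0.55  1.3  -0.01] w 11.0 q [ 0.078  0.246  0.007 -0.002 -1.331 -0.197]
dp [  1.   -1.5 -19.9] rot [ 0.  -0.2  0.1] | dp in goal axes [  0.9  -1.5 -19.9] norm 19.9
```

move_arm(
  deltas=[
    {"dp": [0.5,-1,-9],"rotation": [0,0,0]},
    {"dp": [0.5,-0.5,-8],"rotation": [0,0,0]},
    {"dp": [0,0,-2],"rotation": [0,0,0]},
    {"dp": [0,0,0],"rotation": [0,0,0]},
  ],
)

```text
t: 10.35
eef_pos: [0.6305, -0.1467, 0.2949]
ee_rot: [-1.572, 0.001, 1.451]
force: [-1.6, 0.4, 4.9]
width: 0.0109
```

```bash
python3 - <<'E'
from h import *
arc(90)
g=grab("scene","s5"); crop(g,200,90,360,250,"s5")
E
```

```text
arc 90 [ 630.1 -145.7  295.7]
t 10.35 p [ 630.5 -146.7  294.9] rpy [-9.007e+01  4.000e-02  8.314e+01] F [-1.6  0.4  4.9] M [0.38 0.83 0.05] w 10.9 q [ 7.300e-02  2.800e-01  5.300e-02  1.000e-03 -1.343e+00 -1.930e-01]
dp [ 0.9 -0.8  0.6] rot [ 0.1 -0.2 -0. ] | dp in goal axes [ 0.9 -0.8  0.6] norm 1.4
s5 scale 3.75
```

View pics/s5.png

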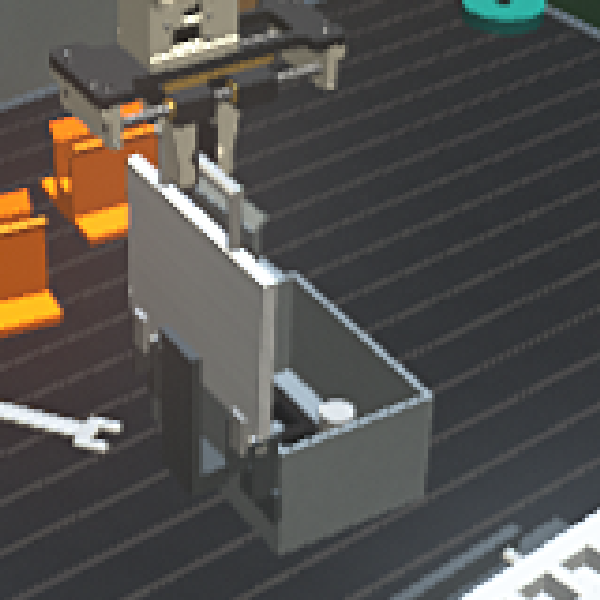

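move_arm(
  deltas=[
    {"dp": [0,-5,0],"rotation": [0,0,0]},
    {"dp": [0,-6,0],"rotation": [0,0,0]},
    {"dp": [0,-6,0],"rotation": [0,0,0]},
    {"dp": [0,-6,0],"rotation": [0,0,0]},
    {"dp": [0,-6,0],"rotation": [0,0,0]},
  ],
)

```text
t: 10.82
eef_pos: [0.6284, -0.1448, 0.3189]
ee_rot: [-1.563, -0.002, 1.45]
force: [-0.2, -0.8, -4.2]
width: 0.011
```

```bash
python3 - <<'E'
from h import *
togo([630,-146,365],83.3)
g=grab("scene","s6"); crop(g,200,70,360,250,"s6")
E
```

```text
t 10.82 p [ 628.4 -144.8  318.9] rpy [-89.53  -0.11  83.1 ] F [-0.2 -0.8 -4.2] M [-0.01  0.09 -0.03] w 11.0 q [ 0.073  0.274  0.099 -0.003 -1.404 -0.193]
dp [ -0.9 -46.1  -1.3] rot [-0.5 -0.2  0.1] | dp in goal axes [ -1.  -46.1  -1.7] norm 46.1
s6 scale 3.3333333333333335
```

View pics/s6.png

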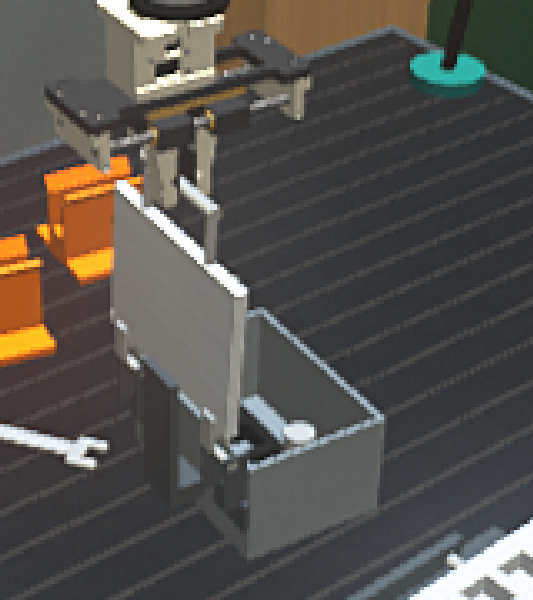

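move_arm(
  deltas=[
    {"dp": [0,-10,0],"rotation": [-0.3,0,0]},
    {"dp": [0,-12,0],"rotation": [0,0,0]},
    {"dp": [0,-12,0],"rotation": [0,0,0]},
    {"dp": [0,-12,0],"rotation": [0,0,0]},
    {"dp": [0,-5,0],"rotation": [0,0,0]},
  ],
)

```text
t: 11.28
eef_pos: [0.629, -0.1451, 0.3756]
ee_rot: [-1.571, -0.002, 1.45]
force: [0.9, -0.4, -4.1]
width: 0.0109
```

```bash
python3 - <<'E'
from h import *
s=st()
f=grab("top","t6"); W=pts(f); Z=W[...,2]
crop(f,200,140,440,260,"t6c")
roi=np.zeros(Z.shape,bool); roi[195:240,290:360]=1
m=(roi&(Z>.075)&(Z<.1)).astype(np.uint8)
n,l,stt,c=cv2.connectedComponentsWithStats(m)
for i in range(1,n):
    if stt[i,4]>25:
        p=W[l==i]*1000; r=cv2.minAreaRect(p[:,:2].astype(np.float32)); print(stt[i],"mean",np.round(p.mean(0),1),"rect",r, "line",np.polyfit(p[:,1],p[:,0],1))
m=roi&(Z>.006)&(Z<.016); p=W[m]*1000; print("base",cv2.minAreaRect(p[:,:2].astype(np.float32)))
E
```

```text
t 11.28 p [ 629.  -145.1  375.6] rpy [-90.04  -0.1   83.1 ] F [ 0.9 -0.4 -4.1] M [-0.03 -0.    0.02] w 10.9 q [ 0.074  0.258  0.2   -0.002 -1.512 -0.194]
t6c scale 3.3333333333333335
[303 203  31   6 153] mean [ 483.6 -348.9   87.1] rect ((483.7194519042969, -349.010009765625), (99.49534606933594, 15.710918426513672), 87.53353118896484) line [5.53032106e-02 5.02862355e+02]
[302 216  32   6 144] mean [ 440.4 -344.8   87.2] rect ((440.4061584472656, -345.7454528808594), (98.9572982788086, 15.250884056091309), 86.54131317138672) line [6.25539264e-02 4.61922325e+02]
base ((449.39349365234375, -380.3935852050781), (237.42861938476562, 150.3724365234375), 89.60589599609375)
```

View pics/t6c.png

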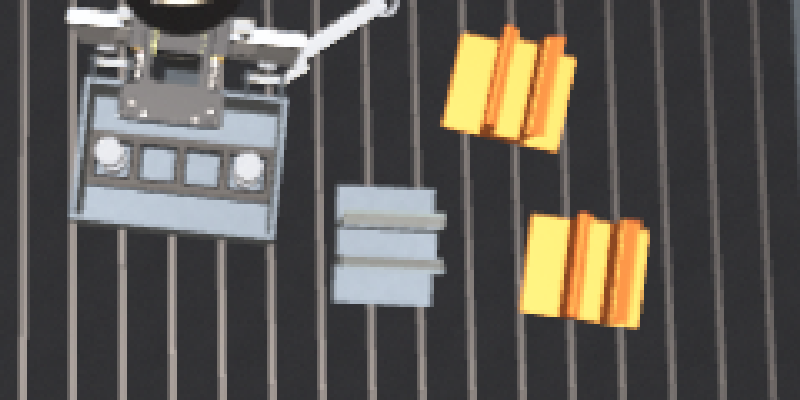

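```bash
python3 - <<'E'
from h import *
f=load("pics/t6.npz"); W=pts(f); Z=W[...,2]
for (a,b) in ((200,212),(213,225)):
    roi=np.zeros(Z.shape,bool); roi[a:b,295:345]=1
    for zc in (.086,.089,.0905):
        p=W[roi&(Z>zc)&(Z<.1)]*1000; print(zc,len(p),np.round(p.mean(0),1),"y",np.round([p[:,1].min(),p[:,1].max()],1), np.polyfit(p[:,1],p[:,0],1)[0])
togo([462,-347.5,375],86.6)
E
```

```text
0.086 84 [ 486.6 -345.1   91.5] y [-397.  -299.5] 0.038632366611463034
0.089 61 [ 487.2 -348.9   93. ] y [-397.  -299.5] 0.05809579266514828
0.0905 49 [ 487.6 -346.3   93.8] y [-397.  -299.5] 0.053940528545238356
0.086 86 [ 437.6 -344.4   91.3] y [-394.8 -298.5] 0.06895657319418023
0.089 63 [ 437.  -343.4   92.8] y [-394.8 -298.5] 0.0650802993183784
0.0905 50 [ 436.7 -345.    93.6] y [-394.8 -298.5] 0.0554353954031014
t 11.33 p [ 629.3 -145.1  376.2] rpy [-90.11  -0.11  83.1 ] F [-0.4  0.4 -2.9] M [-0.04  0.   -0.03] w 10.8 q [ 7.400e-02  2.570e-01  2.010e-01 -1.000e-03 -1.512e+00 -1.940e-01]
dp [-221.     0.5  141.7] rot [ 0.1 -3.5  0.1] | dp in goal axes [-211.9    1.2  155. ] norm 262.6
```

move_arm(
  deltas=[
    {"dp": [-10,0,7],"rotation": [0,-1.2,0]},
    {"dp": [-17,0,12],"rotation": [0,-1.2,0]},
    {"dp": [-20,0,15],"rotation": [0,-1.1,0]},
    {"dp": [-20,0,15],"rotation": [0,0,0]},
    {"dp": [-20,0,15],"rotation": [0,0,0]},
  ],
)

```text
t: 11.75
eef_pos: [0.5596, -0.225, 0.3738]
ee_rot: [-1.574, -0.004, 1.52]
force: [0.8, 0.1, -4.7]
width: 0.011
```

move_arm(
  deltas=[
    {"dp": [-20,0,15],"rotation": [0,0,0]},
    {"dp": [-20,0,15],"rotation": [0,0,0]},
    {"dp": [-20,0,15],"rotation": [0,0,0]},
    {"dp": [-20,0,15],"rotation": [0,0,0]},
    {"dp": [-17,0,12],"rotation": [0,0,0]},
  ],
)

```text
t: 12.17
eef_pos: [0.4774, -0.3217, 0.372]
ee_rot: [-1.574, -0.005, 1.521]
force: [-0.1, 0.1, -4.3]
width: 0.0115
```

```bash
python3 - <<'E'
from h import *
togo([462,-347.5,375],86.6)
E
```

```text
t 12.17 p [ 477.4 -321.7  372. ] rpy [-90.18  -0.29  87.17] F [-0.1  0.1 -4.3] M [-0.12  0.17  0.08] w 11.5 q [-0.257  0.136  0.041 -0.006 -1.474  0.208]
dp [-26.5  -3.2  14.1] rot [0.2 0.6 0.3] | dp in goal axes [-26.7  -3.   13.8] norm 30.2
```

move_arm(
  deltas=[
    {"dp": [-12,-1,6],"rotation": [0,0.3,0.3]},
    {"dp": [-6,-1,3],"rotation": [0,0.2,0]},
    {"dp": [-3,0,1],"rotation": [0,0,0]},
    {"dp": [0,0,0],"rotation": [0,0,0]},
    {"dp": [0,0,0],"rotation": [0,0,0]},
  ],
)

```text
t: 12.58
eef_pos: [0.4633, -0.3454, 0.3739]
ee_rot: [-1.574, 0.0, 1.507]
force: [0.1, -0.6, -4.7]
width: 0.0107
```

```bash
python3 - <<'E'
from h import *
togo([462,-347.5,375],86.6)
g=grab("scene","s7"); crop(g,180,60,340,220,"s7")
E
```

```text
t 12.58 p [ 463.3 -345.4  373.9] rpy [-9.021e+01  3.000e-02  8.637e+01] F [ 0.1 -0.6 -4.7] M [0.11 0.09 0.03] w 10.7 q [-0.302  0.137  0.045 -0.    -1.475  0.239]
dp [-2.2 -1.1  1.2] rot [ 0.2 -0.2 -0. ] | dp in goal axes [-2.2 -1.1  1.2] norm 2.8
s7 scale 3.75
```

View pics/s7.png

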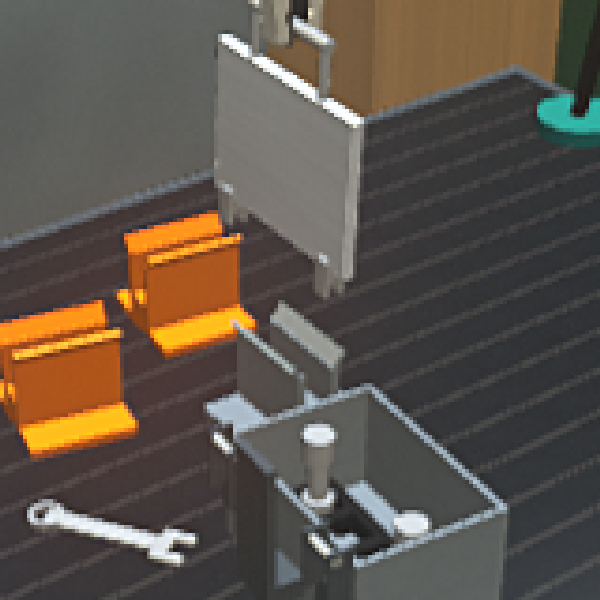

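```bash
python3 - <<'E'
from h import *
g=load("pics/s7.npz"); W=pts(g)*1000
m=(np.abs(W[...,0]-462)<40)&(np.abs(W[...,1]+347)<120)&(W[...,2]>185)&(W[...,2]<345)
p=W[m]; print(len(p),p.min(0),p.max(0))
for z0 in (190,220,250,280,310,330):
    q=p[np.abs(p[:,2]-z0)<12]; print(z0,np.round(q.mean(0),1),np.polyfit(q[:,1],q[:,0],1)[0], q[:,1].min(),q[:,1].max())
E
```

```text
1747 [ 448.87325082 -452.03581121  185.21529551] [ 492.11243804 -243.4652391   344.88466158]
190 [ 480.2 -334.8  192.6] 0.053346433233360295 -433.9245667886993 -261.45745855204973
220 [ 479.7 -338.   219.8] 0.05546001638089234 -448.70159938083634 -244.82143036289972
250 [ 477.8 -337.2  250. ] 0.05232498177714962 -450.82818499538257 -245.10971664378633
280 [ 476.4 -337.5  280.1] 0.05422148438523654 -452.035811210173 -244.05489899168177
310 [ 475.1 -335.8  310.1] 0.054417142397135534 -444.541522336563 -244.423012082841
330 [ 472.8 -337.4  331. ] 0.055347187167632504 -448.90812573635543 -245.09819765650332
```

move_arm(
  deltas=[
    {"dp": [-2,0,5],"rotation": [0,0,0]},
    {"dp": [0,10,4],"rotation": [0,0,0]},
    {"dp": [0,25,0],"rotation": [0,0,0]},
    {"dp": [0,25,0],"rotation": [0,0,0]},
    {"dp": [0,10,0],"rotation": [0,0,0]},
  ],
)

```text
t: 13.05
eef_pos: [0.4576, -0.345, 0.3047]
ee_rot: [-1.581, 0.003, 1.513]
force: [-0.9, 0.6, -5.4]
width: 0.0109
```

```bash
python3 - <<'E'
from h import *
togo([454,-347.5,205.7],86.6)
g=grab("scene","s8"); crop(g,180,80,340,220,"s8"); W=pts(g)*1000
m=(np.abs(W[...,0]-462)<40)&(np.abs(W[...,1]+347)<120)&(W[...,2]>80)&(W[...,2]<345)
p=W[m]
for z0 in (100,120,140,160,190,220,250,280):
    q=p[np.abs(p[:,2]-z0)<8]; print(z0,len(q),np.round(q.mean(0),1), q[:,1].min(),q[:,1].max())
f=grab("top","t8"); crop(f,270,180,390,260,"t8c")
E
```

```text
t 13.05 p [ 457.6 -345.   304.7] rpy [-90.57   0.15  86.7 ] F [-0.9  0.6 -5.4] M [0.19 0.45 0.02] w 10.9 q [-0.305  0.144 -0.099  0.    -1.318  0.247]
dp [-2.5 98.9  4.4] rot [ 0.6  0.1 -0.1] | dp in goal axes [-2.7 99.   3.4] norm 99.1
s8 scale 4.285714285714286
100 54 [ 482.2 -307.3   96.3] -396.2687819883961 -227.18640912167243
120 53 [ 475.8 -341.1  119.7] -432.51613506978816 -262.0953248693678
140 146 [ 476.3 -334.   141.4] -449.50167166548584 -245.89193941567
160 165 [ 474.4 -337.3  160.2] -451.3977525887185 -246.41416361417424
190 177 [ 472.3 -339.3  190.1] -444.3522260399924 -243.41847194465805
220 172 [ 470.7 -337.2  220. ] -445.7169131148475 -245.4155164477354
250 185 [ 468.8 -338.6  250.1] -446.4800780506408 -241.85459040846524
280 106 [ 463.8 -346.1  275.4] -443.96661235775235 -242.38545562771895
t8c scale 6.666666666666667
```

View pics/s8.png

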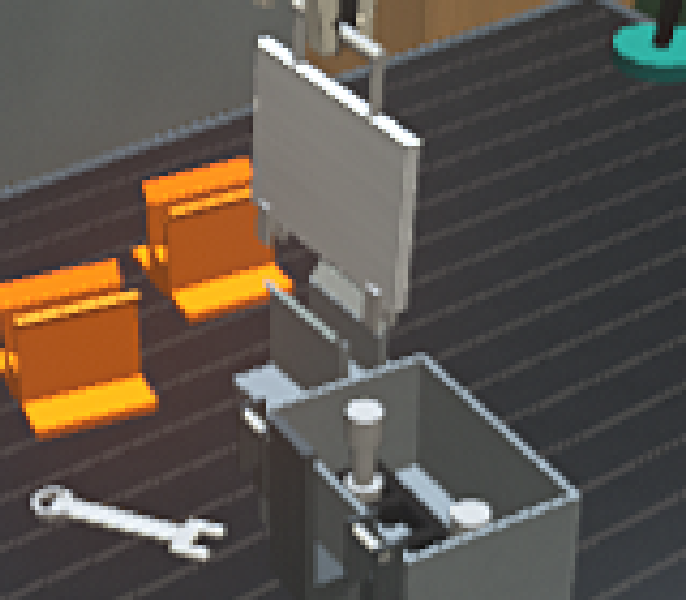

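View pics/t8c.png

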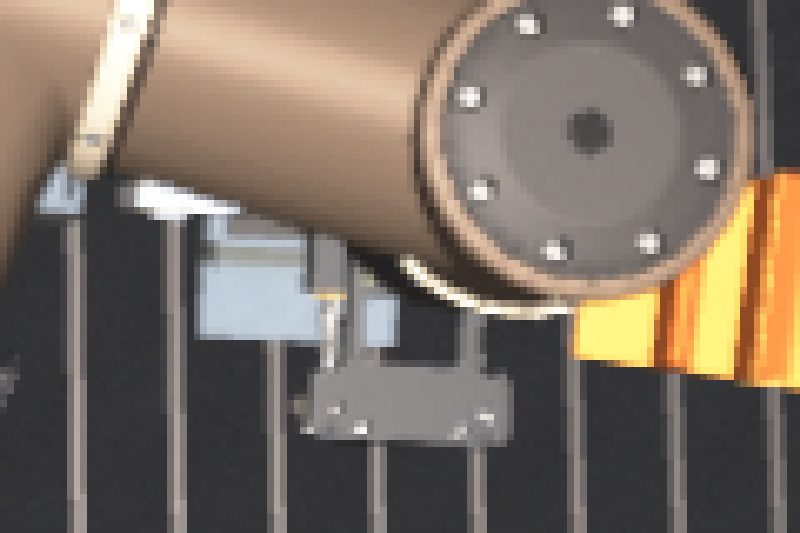

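move_arm(
  deltas=[
    {"dp": [-1,5,5],"rotation": [0.5,0,0]},
    {"dp": [-1,15,3],"rotation": [0,0,0]},
    {"dp": [0,15,0],"rotation": [0,0,0]},
    {"dp": [0,8,0],"rotation": [0,0,0]},
    {"dp": [0,0,0],"rotation": [0,0,0]},
  ],
)

```text
t: 13.57
eef_pos: [0.4517, -0.3487, 0.2677]
ee_rot: [-1.577, 0.008, 1.516]
force: [-0.1, 0.4, -4.0]
width: 0.0108
```

```bash
python3 - <<'E'
from h import *
togo([452,-347.5,205.7],86.6)
g=grab("scene","s9"); crop(g,180,80,340,220,"s9"); W=pts(g)*1000
m=(np.abs(W[...,0]-462)<40)&(np.abs(W[...,1]+347)<120)&(W[...,2]>60)&(W[...,2]<345)
p=W[m]
for z0 in (80,100,120,140,160,190,220):
    q=p[np.abs(p[:,2]-z0)<8]; print(z0,len(q),np.round(q.mean(0),1), q[:,1].min(),q[:,1].max())
E
```

```text
t 13.57 p [ 451.7 -348.7  267.7] rpy [-90.34   0.46  86.84] F [-0.1  0.4 -4. ] M [0.17 0.24 0.03] w 10.8 q [-0.31   0.157 -0.169  0.007 -1.237  0.253]
dp [ 1.7 62.   0.1] rot [ 0.3  0.2 -0.5] | dp in goal axes [ 1.2 62.  -0.3] norm 62.0
s9 scale 4.285714285714286
80 140 [ 476.3 -327.3   78.7] -442.08985131219356 -227.16249580482784
100 161 [ 475.8 -328.2  100.4] -446.9453320468 -227.0513924743962
120 162 [ 468.2 -341.2  120.2] -451.93587602904574 -249.70046479857123
140 161 [ 467.  -341.   139.9] -448.54542464749204 -251.00125794247808
160 171 [ 465.8 -341.3  160. ] -450.35569315853417 -249.4329251889873
190 165 [ 464.3 -340.7  189.6] -451.82449627127295 -248.6183057058178
220 183 [ 461.5 -342.3  220.1] -456.8551084398009 -248.1808180208771
```

View pics/s9.png

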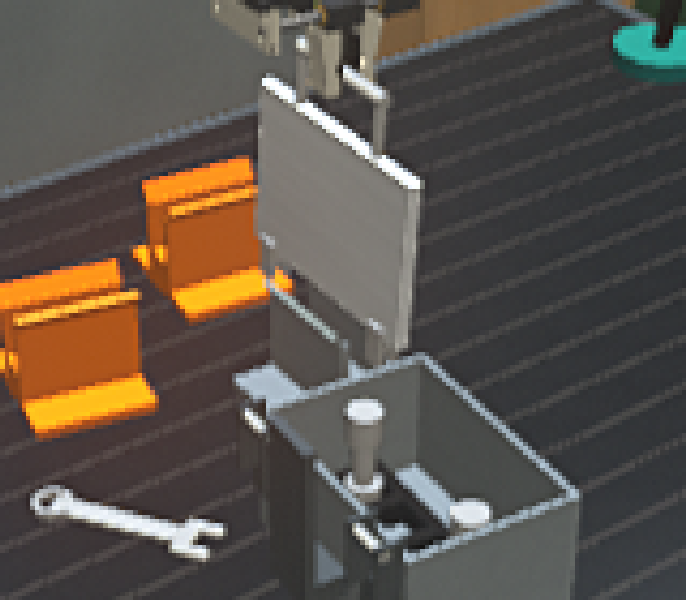

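move_arm(
  deltas=[
    {"dp": [0,10,0],"rotation": [0.3,0,0]},
    {"dp": [0,12,0],"rotation": [0,0,0]},
    {"dp": [0,12,0],"rotation": [0,0,0]},
    {"dp": [0,8,0],"rotation": [0,0,0]},
    {"dp": [0,0,0],"rotation": [0,0,0]},
  ],
)

```text
t: 14.03
eef_pos: [0.4547, -0.3508, 0.2289]
ee_rot: [-1.578, 0.012, 1.516]
force: [-0.6, -1.2, -5.0]
width: 0.0113
```

```bash
python3 - <<'E'
from h import *
togo([452,-347.5,205.7],86.6)
E
```

```text
t 14.03 p [ 454.7 -350.8  228.9] rpy [-90.42   0.71  86.89] F [-0.6 -1.2 -5. ] M [ 0.14  0.28 -0.03] w 11.3 q [-0.31   0.184 -0.227  0.011 -1.15   0.251]
dp [ 3.5 23.1  3. ] rot [ 0.4  0.3 -0.7] | dp in goal axes [ 3.2 23.2  2.9] norm 23.6
```

move_arm(
  deltas=[
    {"dp": [2,6,2],"rotation": [0.4,0.3,-0.5]},
    {"dp": [1,6,1],"rotation": [0,0,0]},
    {"dp": [0,5,0],"rotation": [0,0,0]},
    {"dp": [0,3,0],"rotation": [0,0,0]},
    {"dp": [0,0,0],"rotation": [0,0,0]},
  ],
)

```text
t: 14.45
eef_pos: [0.4526, -0.3481, 0.2086]
ee_rot: [-1.572, 0.004, 1.511]
force: [-1.3, -0.5, -4.5]
width: 0.0113
```

```bash
python3 - <<'E'
from h import *
togo([453,-347.5,205.7],86.6)
E
```

```text
t 14.45 p [ 452.6 -348.1  208.6] rpy [-90.07   0.22  86.57] F [-1.3 -0.5 -4.5] M [ 0.11  0.1  -0.02] w 11.3 q [-0.311  0.199 -0.253  0.004 -1.117  0.249]
dp [ 0.6  2.9 -0.3] rot [ 0.1 -0.  -0.2] | dp in goal axes [ 0.6  2.9 -0.3] norm 2.9
```

move_arm(
  deltas=[
    {"dp": [0,3,0],"rotation": [0,0,0]},
    {"dp": [0,3,0],"rotation": [0,0,0]},
    {"dp": [0,1,0],"rotation": [0,0,0]},
    {"dp": [0,0,0],"rotation": [0,0,0]},
  ],
)

```text
t: 14.78
eef_pos: [0.4569, -0.3508, 0.2084]
ee_rot: [-1.583, 0.011, 1.514]
force: [0.6, 0.4, -5.6]
width: 0.0107
```

```bash
python3 - <<'E'
from h import *
st()
g=grab("scene","s10"); crop(g,180,80,340,220,"s10"); W=pts(g)*1000
m=(np.abs(W[...,0]-462)<40)&(np.abs(W[...,1]+347)<120)&(W[...,2]>60)&(W[...,2]<345)
p=W[m]
for z0 in (110,140,170,190,220):
    q=p[np.abs(p[:,2]-z0)<8]; print(z0,len(q),np.round(q.mean(0),1), q[:,1].min(),q[:,1].max())
E
```

```text
t 14.78 p [ 456.9 -350.8  208.4] rpy [-90.71   0.64  86.72] F [ 0.6  0.4 -5.6] M [-0.12  0.03  0.01] w 10.7 q [-0.31   0.2   -0.255  0.009 -1.102  0.249]
s10 scale 4.285714285714286
110 159 [ 472.8 -338.7  109.9] -452.98005292131927 -227.5246138952476
140 171 [ 470.  -344.6  140.2] -458.5423501321366 -253.02828573625112
170 225 [ 465.3 -343.8  171.4] -455.9018030694268 -250.53489067043765
190 27 [ 463.1 -350.8  190.7] -439.4000889764786 -296.3417850904324
220 112 [ 464.  -340.1  222. ] -412.6482702095624 -292.9109611298144
```

View pics/s10.png

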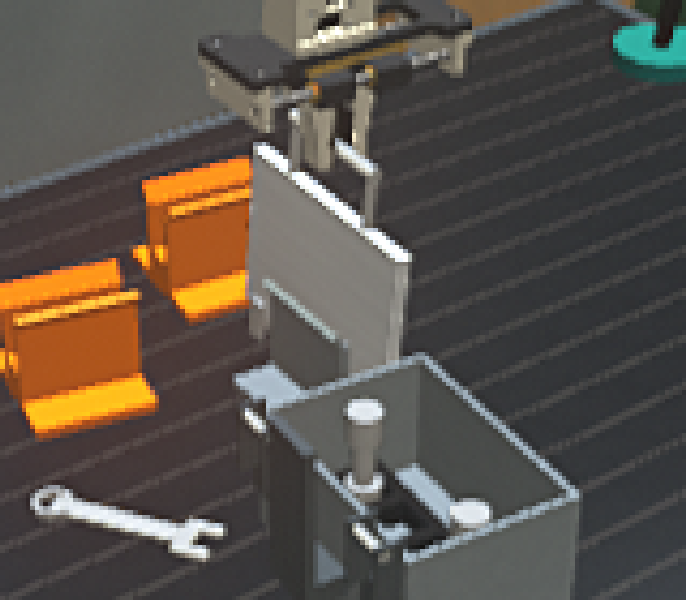

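move_arm(
  deltas=[
    {"dp": [0,4,2],"rotation": [0.5,0,-0.4]},
    {"dp": [0,4,1],"rotation": [0,0,0]},
    {"dp": [0,4,0],"rotation": [0,0,0]},
    {"dp": [0,0,0],"rotation": [0,0,0]},
  ],
)

```text
t: 15.17
eef_pos: [0.461, -0.3553, 0.2087]
ee_rot: [-1.592, 0.016, 1.518]
force: [-0.3, -0.1, -5.9]
width: 0.0106
```

```bash
python3 - <<'E'
from h import *
st()
E
```

```text
t 15.17 p [ 461.  -355.3  208.7] rpy [-91.23   0.89  86.99] F [-0.3 -0.1 -5.9] M [ 0.17  0.22 -0.04] w 10.6 q [-0.314  0.203 -0.251  0.011 -1.092  0.257]
```

```bash
python3 - <<'E'
from h import *
s=st(); print(np.round(s["joint_efforts"],1), np.round(s["qd"],4))
g=grab("scene","s11"); cv2.imwrite("pics/s11.png",cv2.resize(g["pixels"][:,:,::-1],(800,600)))
f=grab("top","t11"); cv2.imwrite("pics/t11.png",cv2.resize(f["pixels"][:,:,::-1],(800,600)))
E
```

```text
t 15.17 p [ 461.  -355.3  208.7] rpy [-91.23   0.89  86.99] F [-0.3 -0.1 -5.9] M [ 0.17  0.22 -0.04] w 10.6 q [-0.314  0.203 -0.251  0.011 -1.092  0.257]
[  0.  -48.5  31.3   8.1   0.4  -0. ] [-0.0005 -0.0201  0.0306  0.0079 -0.0158 -0.0007]
```

View pics/s11.png

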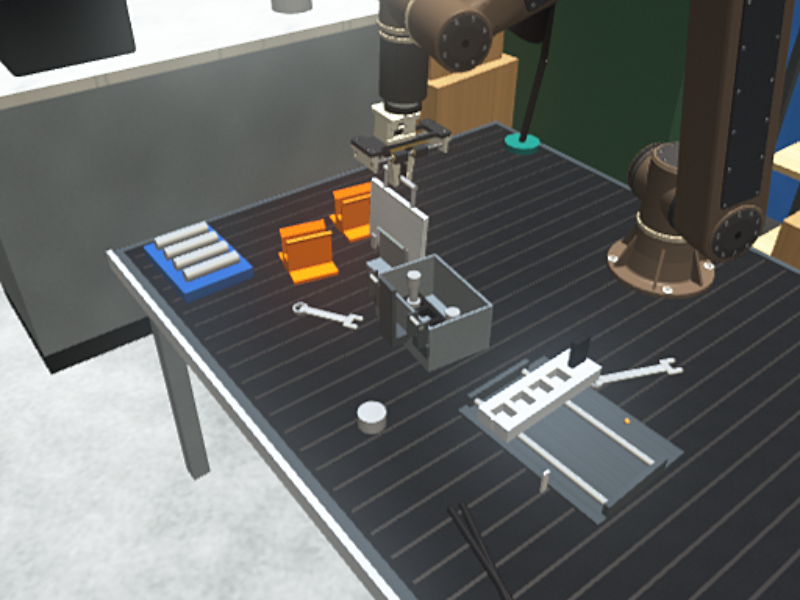

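View pics/t11.png

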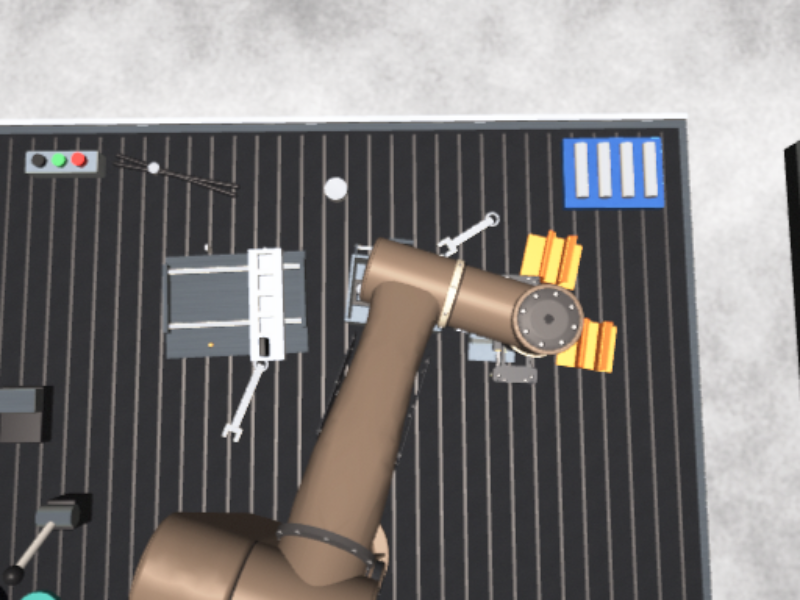

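move_arm(
  deltas=[
    {"dp": [0,0,0],"rotation": [0,0,0]},
    {"dp": [0,0,0],"rotation": [0,0,0]},
    {"dp": [0,0,0],"rotation": [0,0,0]},
  ],
)

```text
t: 15.52
eef_pos: [0.4603, -0.3564, 0.2077]
ee_rot: [-1.59, 0.017, 1.518]
force: [-0.0, -1.5, 1.4]
width: 0.0112
```

move_arm(
  deltas=[
    {"dp": [7,-8,8],"rotation": [1.2,0.4,-0.9]},
    {"dp": [0,0,0],"rotation": [0,0,0]},
  ],
)

```text
t: 15.68
eef_pos: [0.4515, -0.3482, 0.2136]
ee_rot: [-1.566, -0.002, 1.51]
force: [0.7, -0.5, -3.0]
width: 0.011
```

```bash
python3 - <<'E'
from h import *
st()
E
```

```text
t 15.68 p [ 451.5 -348.2  213.6] rpy [-89.71  -0.09  86.52] F [ 0.7 -0.5 -3. ] M [ 0.17 -0.1  -0.01] w 11.0 q [-0.314  0.2   -0.239 -0.    -1.138  0.253]
```

move_arm(
  deltas=[
    {"dp": [0,8,-2],"rotation": [0,0,0]},
    {"dp": [0,0,0],"rotation": [0,0,0]},
    {"dp": [0,0,0],"rotation": [0,0,0]},
  ],
)

```text
t: 15.93
eef_pos: [0.4559, -0.3491, 0.2059]
ee_rot: [-1.571, 0.001, 1.512]
force: [-1.1, 1.9, 5.7]
width: 0.0108
```

```bash
python3 - <<'E'
from h import *
st()
E
```

```text
t 15.93 p [ 455.9 -349.1  205.9] rpy [-8.999e+01  6.000e-02  8.661e+01] F [-1.1  1.9  5.7] M [ 0.76  0.09 -0.  ] w 10.8 q [-3.120e-01  2.080e-01 -2.460e-01  1.000e-03 -1.116e+00  2.530e-01]
```

move_arm(
  deltas=[
    {"dp": [0,-1,-6],"rotation": [0,0,0]},
    {"dp": [0,0,-6],"rotation": [0,0,0]},
    {"dp": [0,0,-5],"rotation": [0,0,0]},
    {"dp": [0,0,0],"rotation": [0,0,0]},
  ],
)

```text
t: 16.27
eef_pos: [0.4744, -0.3502, 0.2057]
ee_rot: [-1.57, 0.002, 1.512]
force: [-0.9, 2.8, 4.4]
width: 0.011
```

```bash
python3 - <<'E'
from h import *
st()
g=grab("scene","s12"); W=pts(g)*1000
m=(np.abs(W[...,0]-462)<40)&(np.abs(W[...,1]+347)<120)&(W[...,2]>60)&(W[...,2]<345)
p=W[m]
for z0 in (70,110,140,170,190):
    q=p[np.abs(p[:,2]-z0)<8]; q=q[(q[:,1]>-440)&(q[:,1]<-260)]; print(z0,len(q),np.round(q.mean(0),1), np.polyfit(q[:,1]+347,q[:,0],1))
E
```

```text
t 16.27 p [ 474.4 -350.2  205.7] rpy [-89.94   0.09  86.65] F [-0.9  2.8  4.4] M [ 0.67  0.67 -0.  ] w 11.0 q [-0.303  0.234 -0.213  0.002 -1.124  0.244]
70 121 [ 483.2 -342.1   70.7] [5.05144500e-02 4.83000589e+02]
110 114 [ 476.7 -349.3  109.9] [6.47768963e-02 4.76891974e+02]
140 115 [ 478.3 -345.4  140.4] [7.28620535e-02 4.78144405e+02]
170 192 [ 475.2 -346.   171.6] [6.67069221e-02 4.75131985e+02]
190 21 [ 477.6 -342.   188.9] [6.42165177e-02 4.77324259e+02]
```

move_arm(
  deltas=[
    {"dp": [0,0,-4],"rotation": [0,0,0]},
    {"dp": [0,0,-4],"rotation": [0,0,0]},
    {"dp": [0,0,-2],"rotation": [0,0,0]},
    {"dp": [0,0,0],"rotation": [0,0,0]},
  ],
)

```text
t: 16.65
eef_pos: [0.4852, -0.351, 0.2049]
ee_rot: [-1.568, 0.002, 1.513]
force: [-0.5, 0.7, 4.4]
width: 0.0109
```

```bash
python3 - <<'E'
from h import *
st()
E
```

```text
t 16.65 p [ 485.2 -351.   204.9] rpy [-89.82   0.09  86.68] F [-0.5  0.7  4.4] M [0.5  0.71 0.  ] w 10.9 q [-0.299  0.251 -0.193  0.003 -1.129  0.239]
```

move_arm(
  deltas=[
    {"dp": [0,0,0],"rotation": [0,0,0]},
    {"dp": [0,0,0],"rotation": [0,0,0]},
    {"dp": [0,0,0],"rotation": [0,0,0]},
    {"dp": [0,0,0],"rotation": [0,0,0]},
    {"dp": [0,0,0],"rotation": [0,0,0]},
  ],
  jaw=120,
)

```text
t: 17.07
eef_pos: [0.486, -0.3509, 0.2034]
ee_rot: [-1.568, 0.001, 1.512]
force: [-0.5, -0.2, -0.0]
width: 0.0391
```

```bash
python3 - <<'E'
from h import *
st()
g=grab("scene","s13"); W=pts(g)*1000; crop(g,180,80,340,220,"s13")
m=(np.abs(W[...,0]-472)<40)&(np.abs(W[...,1]+347)<120)&(W[...,2]>60)&(W[...,2]<345)
p=W[m]
for z0 in (70,110,140,170,190):
    q=p[np.abs(p[:,2]-z0)<8]; q=q[(q[:,1]>-440)&(q[:,1]<-260)]; print(z0,len(q),np.round(q.mean(0),1), np.polyfit(q[:,1]+347,q[:,0],1))
E
```

```text
t 17.07 p [ 486.  -350.9  203.4] rpy [-8.986e+01  6.000e-02  8.666e+01] F [-0.5 -0.2 -0. ] M [-0.    0.05 -0.02] w 39.1 q [-0.299  0.252 -0.194  0.002 -1.126  0.24 ]
s13 scale 4.285714285714286
70 96 [ 486.1 -342.2   70.2] [4.37782856e-02 4.85841518e+02]
110 96 [ 486.2 -342.4  110. ] [6.27289887e-02 4.85906267e+02]
140 103 [ 490.4 -346.6  139.5] [6.07464302e-02 4.90403567e+02]
170 193 [ 490.5 -345.2  170.5] [5.79337800e-02 4.90442079e+02]
190 12 [ 497.6 -301.   190.5] [-1.56250591e-01  5.04774255e+02]
```

View pics/s13.png

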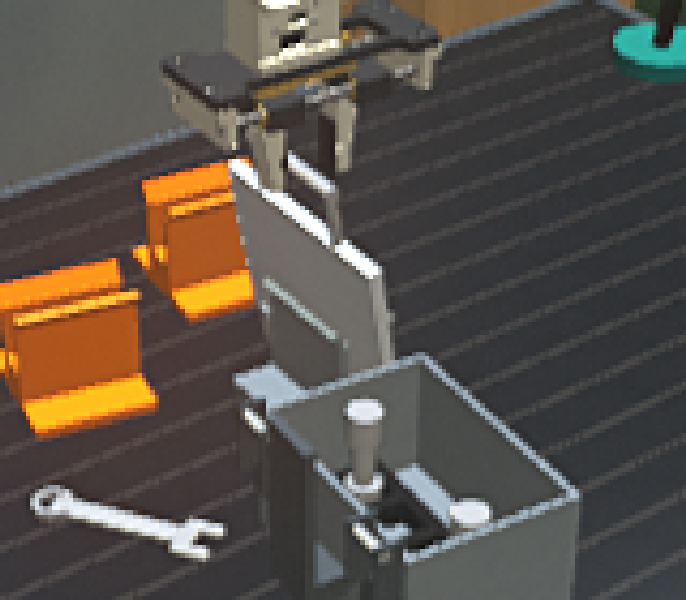

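move_arm(
  deltas=[
    {"dp": [0,-10,0],"rotation": [0,0,0]},
    {"dp": [0,-20,0],"rotation": [0,0,0]},
    {"dp": [0,-30,0],"rotation": [0,0,0]},
    {"dp": [0,-35,0],"rotation": [0,0,0]},
    {"dp": [10,-20,0],"rotation": [0,0,0]},
  ],
)

```text
t: 17.53
eef_pos: [0.4837, -0.3406, 0.3191]
ee_rot: [-1.557, -0.002, 1.511]
force: [1.3, 0.4, 0.0]
width: 0.047
```

move_arm(
  deltas=[
    {"dp": [30,0,0],"rotation": [0,0,0]},
    {"dp": [40,0,0],"rotation": [0,0,0]},
    {"dp": [40,0,0],"rotation": [0,0,0]},
    {"dp": [40,0,0],"rotation": [0,0,0]},
    {"dp": [40,0,0],"rotation": [0,0,0]},
  ],
)

```text
t: 17.95
eef_pos: [0.4971, -0.1515, 0.3301]
ee_rot: [-1.571, 0.002, 1.501]
force: [0.9, 0.0, 0.8]
width: 0.0464
```

```bash
python3 - <<'E'
from h import *
st()
g=grab("scene","s14"); W=pts(g)*1000; crop(g,180,80,340,220,"s14")
m=(np.abs(W[...,0]-472)<50)&(np.abs(W[...,1]+347)<120)&(W[...,2]>60)&(W[...,2]<345)
p=W[m]
for z0 in (110,130,150,170,190,210):
    q=p[np.abs(p[:,2]-z0)<8]; q=q[(q[:,1]>-440)&(q[:,1]<-260)]; print(z0,len(q),np.round(q.mean(0),1), np.polyfit(q[:,1]+347,q[:,0],1))
f=grab("top","t14"); crop(f,200,140,360,260,"t14")
E
```

```text
t 17.95 p [ 497.1 -151.5  330.1] rpy [-90.     0.13  85.99] F [0.9 0.  0.8] M [ 0.12 -0.09 -0.  ] w 46.4 q [ 0.084  0.047 -0.153  0.002 -1.371 -0.154]
s14 scale 4.285714285714286
110 94 [ 485.6 -348.5  110. ] [6.44306093e-02 4.85659584e+02]
130 100 [ 488.9 -347.8  130.1] [6.63097974e-02 4.88928646e+02]
150 104 [ 492.6 -345.7  150.2] [6.36783900e-02 4.92520492e+02]
170 205 [ 490.5 -345.9  171. ] [7.21576279e-02 4.90392822e+02]
190 26 [ 495.6 -345.   190.2] [6.19518181e-02 4.95508555e+02]
210 33 [ 499.9 -339.5  211.4] [5.27789873e-02 4.99533647e+02]
t14 scale 5.0
```

View pics/s14.png

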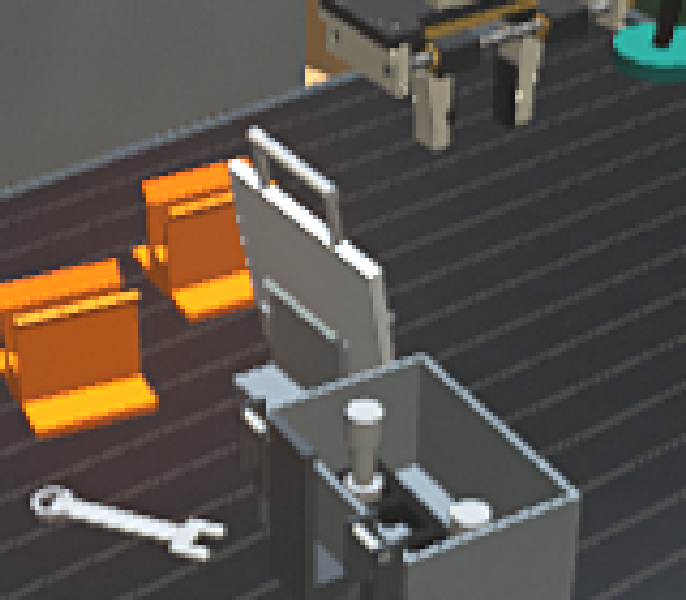

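View pics/t14.png

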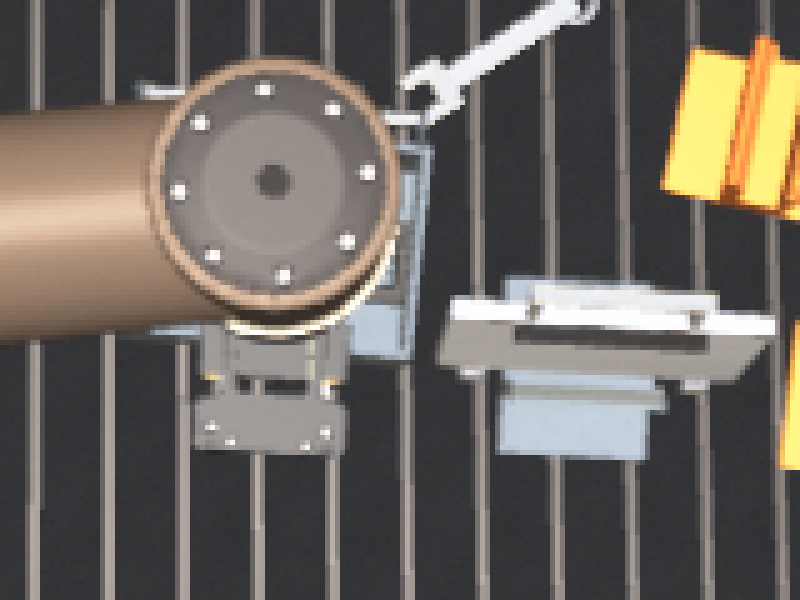

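```bash
python3 - <<'E'
from h import *
f=load("pics/t6.npz"); W=pts(f)*1000
for (u,v) in ((233,184.5),(274,189.5)):
    g=f["pixels"].astype(int).min(2); roi=np.zeros(g.shape,bool); roi[int(v)-9:int(v)+10,u-8:u+9]=1
    m=roi&(W[...,2]>90)&(W[...,2]<104); p=W[m]; c,r=cv2.minEnclosingCircle(p[:,:2].astype(np.float32)); print(len(p),np.round(p.mean(0),1),np.round(c,1),round(r,1))
a=np.radians(-6.66)
for b in (543.6,),:
  for y in (-69,-23,23,69): print(y,[round(543.6-y*np.sin(a),1),round(-138.1+y*np.cos(a),1)])
roi=np.zeros(g.shape,bool); roi[165:215,222:285]=1
z=W[...,2][roi]; print(np.histogram(z[np.isfinite(z)],bins=np.arange(0,130,5)))
crop(f,215,155,300,220,"t6box")
E
```

```text
59 [553.6 -67.6  95.9] [560.5 -60.2] 25.8
57 [ 534.7 -207.6   96.6] [ 527.9 -215.1] 25.6
-69 [np.float64(535.6), np.float64(-206.6)]
-23 [np.float64(540.9), np.float64(-160.9)]
23 [np.float64(546.3), np.float64(-115.3)]
69 [np.float64(551.6), np.float64(-69.6)]
(array([620, 466, 136,  54, 171, 266, 110,  29,  16,  16,  19,  18,  15,
        20,  20,  20,  23,  20,  65,  96, 134,  87,  14,   2,   3]), array([  0,   5,  10,  15,  20,  25,  30,  35,  40,  45,  50,  55,  60,
        65,  70,  75,  80,  85,  90,  95, 100, 105, 110, 115, 120, 125]))
t6box scale 9.23076923076923
```

View pics/t6box.png

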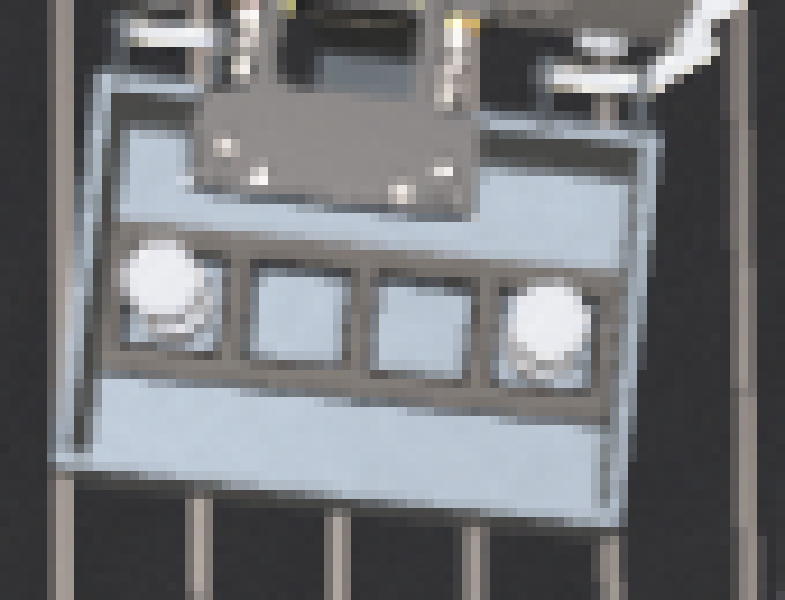

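```bash
python3 - <<'E'
from h import *
f=load("pics/t6.npz"); g=f["pixels"].astype(int).min(2)
for (u,v) in ((233,185),(274,190)):
    m=np.zeros(g.shape,bool); m[v-7:v+8,u-7:u+8]=1; m&=g>222
    vv,uu=np.nonzero(m); print(m.sum(),uu.mean(),vv.mean(),uu.min(),uu.max(),vv.min(),vv.max(),np.round(ray(f,uu.mean(),vv.mean(),.097)*1000,1), "diam",2*np.sqrt(m.sum()/np.pi)*3.24)
# pockets from t11 (carrier unobstructed)
f=load("pics/t11.npz"); W=pts(f)*1000
crop(f,95,145,205,240,"t11c")
roi=np.zeros(g.shape,bool); roi[150:245,100:205]=1
m=roi&(W[...,2]>46)&(W[...,2]<57); 
gg=f["pixels"].astype(int).min(2); m2=(roi&(gg>200)).astype(np.uint8)
m2=cv2.morphologyEx(m2,cv2.MORPH_CLOSE,np.ones((13,13))); m2=cv2.morphologyEx(m2,cv2.MORPH_OPEN,np.ones((15,15)))
c,_=cv2.findContours(m2,cv2.RETR_EXTERNAL,cv2.CHAIN_APPROX_NONE); c=max(c,key=cv2.contourArea)
q=np.array([ray(f,u,v,.052) for u,v in c[:,0]])[:,:2]*1000; print("block",cv2.minAreaRect(q.astype(np.float32)))
E
```

```text
40 232.05 184.975 229 235 182 190 [551.8 -68.6  97. ] diam 23.122248545339918
44 273.90909090909093 189.36363636363637 271 277 186 193 [ 536.4 -205.2   97. ] diam 24.25081886394192
t11c scale 6.315789473684211
block ((527.1639404296875, 142.236328125), (240.34274291992188, 73.72137451171875), 0.9210936427116394)
```

View pics/t11c.png

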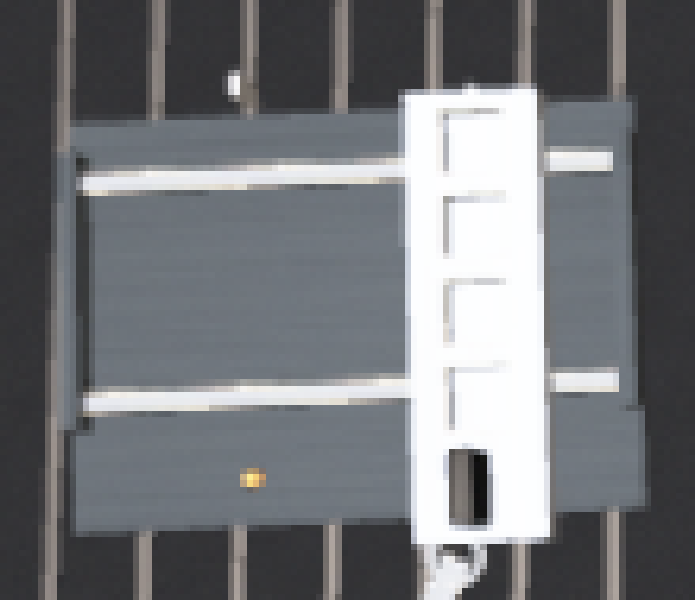

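```bash
python3 - <<'E'
from h import *
f=load("pics/t11.npz"); g=f["pixels"].astype(int).min(2)
print(g[154:164,126:138]); print(g[154:164,160:182])
W=pts(f)*1000
print(np.round(W[154:164,126:138,2])); print(np.round(W[156:162,164:176,2]))
s=load("pics/s11.npz"); crop(s,300,220,400,320,"s11c")
E
```

```text
[[ 51  49  52  52  51  50  51  94 132  84  52  51]
 [ 50  51  51  51  52  58  66  98 133  84  51  53]
 [ 50  50  50  51  58 121 158 107 133  88  52  51]
 [ 50  50  50  52  79 209 246 106 121  86  50  51]
 [ 50  51  53  51  80 210 247 103  98  76  52  52]
 [ 52  50  51  51  76 196 240 103 103  90  51  50]
 [ 51  51  52  52  51  90 127 101 103  94  55  51]
 [ 51  51  53  52  53  52  63  94 113  96  62  52]
 [ 54  55  54  56  60  59  65 107 138 103  65  64]
 [ 76  77  78  81  88  88  88 105 125 106  99  98]]
[[ 52  52 100 146 112  52  50  51  50  52  52  50  51  52  50  51  74 123
  137  72  52  52]
 [ 52  53 100 145 110  52  52  51  50  50  51  51  52  52  51  51  73 124
  138  71  50  52]
 [ 49  51 100 146 111  52  52  52  51  52  50  51  51  52  53  52  73 124
  137  71  51  50]
 [ 51  52 100 148 114  51  51  52  59  66  53  50  51  51  50  51  73 123
  138  73  51  52]
 [ 52  52 101 146 115  71  70  71 120 169 128  97  97  98  98 108 139 172
  177 119  56  52]
 [158 154 174 203 189 180 180 179 228 252 241 215 218 218 218 227 245 249
  247 223  80  56]
 [253 253 253 253 254 253 253 2
[... 474 characters left out ...]
15. -1. -5.  2. -2.]
 [-0.  3.  1.  6. -6.  7. 42. 39. -3.  3.  9.  6.]
 [-4. -5.  2.  2.  5. -4. 41. 37. 24. -1.  3. -2.]
 [ 5. -3.  3. -0. -5.  6. 41. 30. 27. 13.  7.  2.]
 [ 0. -3.  6. -7.  5. -2. 41. 41. 20. 11.  6.  1.]
 [-6.  6.  3.  4. -4.  4. -0. -3. 23. 14.  3. -4.]
 [ 2. -8.  7.  1. -4. -6. -0.  5. -1.  2.  8.  6.]
 [-4. -2.  1. -0.  0. -2. -1.  8. 10.  9. -1. 11.]]
[[ 3. -1. -4.  2.  4.  2.  9.  0. -1.  5. -2. -4.]
 [ 4. -1. -6.  8.  2.  3.  4. -3.  8. -2. -2. -7.]
 [ 3. -0.  4.  3. -1. -6. -1.  5.  1. -0. -0.  1.]
 [ 4.  8.  5.  1.  2. 51. 50.  1.  5. 47. 46. 47.]
 [43. 45. 58. 53. 53. 49. 47. 57. 49. 57. 49. 53.]
 [46. 53. 49. 52. 54. 59. 53. 47. 45. 53. 52. 53.]]
s11c scale 6.0
```

View pics/s11c.png

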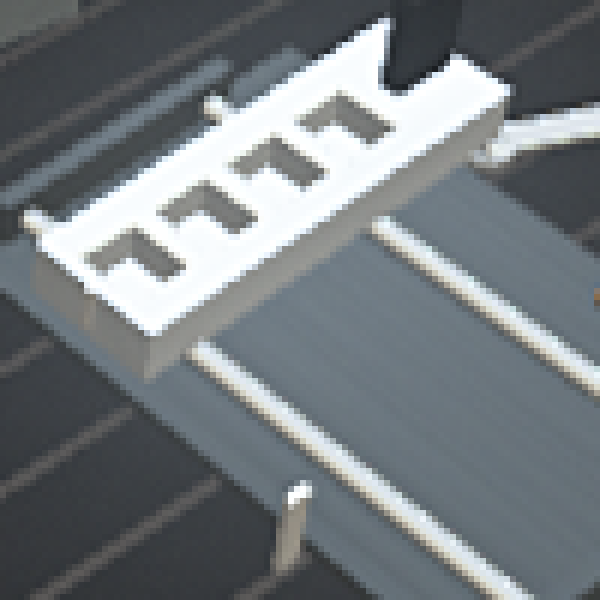

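```bash
python3 - <<'E'
from h import *
f=load("pics/t11.npz")
i=ray(f,131.5,158,.041)*1000; 
for h in (.04,.045,.05): 
    p=ray(f,169.05,158.5,h)*1000; d=p-i; print(h,np.round(i,1),np.round(p,1), "along y:", d[1]*np.cos(np.radians(2.0))-d[0]*np.sin(np.radians(2.0)))
# same at start
f=load("pics/top0.npz"); g=f["pixels"].astype(int).min(2); print(g[154:162,126:146])
s=load("pics/s2.npz"); W=pts(s)*1000
E
```

```text
0.04 [653.1 277.3  41. ] [650.5 149.2  40. ] along y: -127.8642029539303
0.045 [653.1 277.3  41. ] [649.7 148.3  45. ] along y: -128.7620573575524
0.05 [653.1 277.3  41. ] [648.8 147.4  50. ] along y: -129.65991176117458
[[ 49  49  50  50  49  48  49  93 127  81  50  49  49  49  50  50  50  50
   50  50]
 [ 51  49  48  49  50  55  65  95 128  82  50  50  50  50  50  50  51  50
   51  49]
 [ 49  48  48  49  56 116 154 103 127  86  49  49  50  50  49  50  48  51
   49  50]
 [ 48  48  49  49  78 203 243 104 117  82  51  49  50  50  50  49  49  49
   48  49]
 [ 48  48  51  49  77 204 244 100  95  73  50  49  49  49  51  50  49  49
   47  50]
 [ 49  48  50  49  74 189 236  99 100  89  50  69  97  90  50  48  56  67
   68  68]
 [ 50  56  77  95  94 118 155 156 154 146 132 174 214 204 155 153 161 173
  175 173]
 [ 49  85 160 209 209 209 226 245 245 242 245 252 252 252 252 253 253 253
  253 252]]
```

```bash
python3 - <<'E'
from h import *
f=load("pics/t11.npz"); g=f["pixels"].astype(int).min(2)
print(g[160:216,161:180])
E
```

```text
[[253 253 253 ... 253 253 246]
 [253 253 253 ... 253 253 246]
 [253 253 252 ... 253 253 246]
 ...
 [253 252 252 ... 253 253 253]
 [253 252 252 ... 253 253 253]
 [253 252 252 ... 253 253 253]]
```

```bash
python3 - <<'E'
from h import *
togo([552.5,-69,150],83.34)
E
```

```text
t 18.05 p [ 497.8 -148.5  330.5] rpy [-9.006e+01  7.000e-02  8.634e+01] F [ 1.3 -0.9  0.3] M [-0.02  0.05  0.03] w 46.5 q [ 8.900e-02  4.600e-02 -1.530e-01  1.000e-03 -1.371e+00 -1.540e-01]
dp [ 83.1 180.5 -49.3] rot [ 0.1  3.  -0.1] | dp in goal axes [ 85.3 180.5 -45.1] norm 204.7
```

move_arm(
  deltas=[
    {"dp": [20,20,-10],"rotation": [0,3,0]},
    {"dp": [22,30,-12],"rotation": [0,0,0]},
    {"dp": [22,30,-12],"rotation": [0,0,0]},
    {"dp": [14,35,-8],"rotation": [0,0,0]},
    {"dp": [5,25,-3],"rotation": [0,0,0]},
  ],
)

```text
t: 18.47
eef_pos: [0.5589, -0.0671, 0.2002]
ee_rot: [-1.595, -0.002, 1.456]
force: [-1.7, -0.7, 0.3]
width: 0.0464
```

```bash
python3 - <<'E'
from h import *
togo([552.5,-69,130],83.34)
E
```

```text
t 18.47 p [558.9 -67.1 200.2] rpy [-91.4   -0.1   83.45] F [-1.7 -0.7  0.3] M [0.03 0.31 0.  ] w 46.4 q [ 0.233  0.179 -0.3    0.008 -1.068 -0.351]
dp [-2.8 70.   7.8] rot [1.4 0.1 0.1] | dp in goal axes [-2.7 70.2  6.1] norm 70.5
```

move_arm(
  deltas=[
    {"dp": [-1,20,3],"rotation": [1.4,0,0]},
    {"dp": [-1,20,2],"rotation": [0,0,0]},
    {"dp": [0,15,0],"rotation": [0,0,0]},
    {"dp": [0,5,0],"rotation": [0,0,0]},
    {"dp": [0,0,0],"rotation": [0,0,0]},
  ],
)

```text
t: 18.88
eef_pos: [0.5532, -0.0682, 0.1342]
ee_rot: [-1.563, 0.0, 1.459]
force: [-0.3, -0.3, -0.0]
width: 0.0466
```

```bash
python3 - <<'E'
from h import *
togo([552.5,-69,66],83.34)
g=grab("scene","s15"); crop(g,200,110,340,240,"s15")
E
```

```text
t 18.88 p [553.2 -68.2 134.2] rpy [-8.958e+01  3.000e-02  8.357e+01] F [-0.3 -0.3 -0. ] M [ 0.05  0.08 -0.01] w 46.6 q [ 0.227  0.25  -0.369 -0.002 -0.959 -0.338]
dp [-0.9 68.3  0.1] rot [-0.4  0.2 -0. ] | dp in goal axes [-0.9 68.2  0.6] norm 68.3
s15 scale 4.615384615384615
```

View pics/s15.png

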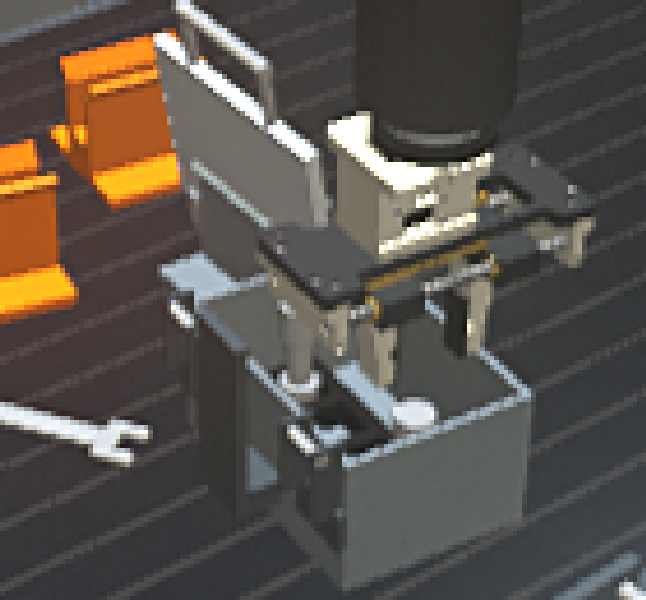

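move_arm(
  deltas=[
    {"dp": [-1,15,0],"rotation": [0,0,0]},
    {"dp": [0,18,0],"rotation": [0,0,0]},
    {"dp": [0,18,0],"rotation": [0,0,0]},
    {"dp": [0,10,0],"rotation": [0,0,0]},
    {"dp": [0,0,0],"rotation": [0,0,0]},
  ],
)

```text
t: 19.35
eef_pos: [0.5593, -0.0698, 0.0808]
ee_rot: [-1.578, -0.002, 1.459]
force: [-0.9, -1.2, 0.1]
width: 0.0466
```

```bash
python3 - <<'E'
from h import *
togo([552.5,-69,66],83.34)
E
```

```text
t 19.35 p [559.3 -69.8  80.8] rpy [-90.42  -0.13  83.59] F [-0.9 -1.2  0.1] M [ 0.03  0.2  -0.01] w 46.6 q [ 0.223  0.312 -0.428  0.    -0.823 -0.336]
dp [-0.  14.7  7. ] rot [0.4 0.2 0.1] | dp in goal axes [-0.  14.8  6.8] norm 16.3
```

move_arm(
  deltas=[
    {"dp": [0,4,5],"rotation": [0.4,0,0]},
    {"dp": [0,6,2],"rotation": [0,0,0]},
    {"dp": [0,5,0],"rotation": [0,0,0]},
    {"dp": [0,0,0],"rotation": [0,0,0]},
  ],
)

```text
t: 19.68
eef_pos: [0.5542, -0.0689, 0.0686]
ee_rot: [-1.576, -0.003, 1.459]
force: [-0.2, -1.0, -0.7]
width: 0.0466
```

```bash
python3 - <<'E'
from h import *
togo([552.5,-69,66],83.34)
E
```

```text
t 19.68 p [554.2 -68.9  68.6] rpy [-90.29  -0.19  83.61] F [-0.2 -1.  -0.7] M [ 0.01  0.19 -0.07] w 46.6 q [ 0.226  0.321 -0.449 -0.002 -0.795 -0.336]
dp [-0.3  2.6  1.7] rot [0.3 0.3 0.2] | dp in goal axes [-0.3  2.6  1.7] norm 3.1
```

Close on the bar with a firm grip.

move_arm(
  deltas=[
    {"dp": [0,0,0],"rotation": [0,0,0]},
    {"dp": [0,0,0],"rotation": [0,0,0]},
    {"dp": [0,0,0],"rotation": [0,0,0]},
    {"dp": [0,0,0],"rotation": [0,0,0]},
    {"dp": [0,0,0],"rotation": [0,0,0]},
  ],
  jaw=255,
  squeeze=35,
)

```text
t: 20.1
eef_pos: [0.555, -0.0687, 0.0698]
ee_rot: [-1.578, -0.004, 1.46]
force: [-0.3, 0.2, -2.5]
width: 0.0272
```

move_arm(
  deltas=[
    {"dp": [0,-10,0],"rotation": [0,0,0]},
    {"dp": [0,-20,0],"rotation": [0,0,0]},
    {"dp": [0,-30,0],"rotation": [0,0,0]},
    {"dp": [0,-35,0],"rotation": [0,0,0]},
    {"dp": [0,-25,0],"rotation": [0,0,0]},
  ],
)

```text
t: 20.52
eef_pos: [0.5489, -0.0697, 0.1887]
ee_rot: [-1.562, -0.0, 1.458]
force: [1.8, 0.4, -2.2]
width: 0.0274
```

```bash
python3 - <<'E'
from h import *
togo([574.6,144.5,210],2.3)
E
```

```text
t 20.52 p [548.9 -69.7 188.7] rpy [-8.950e+01 -1.000e-02  8.355e+01] F [ 1.8  0.4 -2.2] M [ 0.04 -0.17 -0.03] w 27.4 q [ 0.226  0.194 -0.305 -0.003 -1.08  -0.337]
dp [215.7 -21.3  -1.3] rot [-0.4 81.2 -0.3] | dp in goal axes [ 34.3 -21.3 213. ] norm 216.8
```

move_arm(
  deltas=[
    {"dp": [14,-8,0],"rotation": [0,6.8,0]},
    {"dp": [17,-8,2],"rotation": [0,6.8,0]},
    {"dp": [17,-6,4],"rotation": [0,6.8,0]},
    {"dp": [16,0,6],"rotation": [0,6.8,0]},
    {"dp": [15,0,9],"rotation": [0,6.8,0]},
  ],
)

```text
t: 20.93
eef_pos: [0.5595, 0.0129, 0.2239]
ee_rot: [-1.571, -0.005, 0.841]
force: [1.1, -0.7, -2.6]
width: 0.0278
```

move_arm(
  deltas=[
    {"dp": [14,0,11],"rotation": [0,6.8,0]},
    {"dp": [13,0,12],"rotation": [0,6.8,0]},
    {"dp": [12,0,13],"rotation": [0,6.8,0]},
    {"dp": [10,0,15],"rotation": [0,6.8,0]},
    {"dp": [8,0,16],"rotation": [0,6.8,0]},
  ],
)

```text
t: 21.35
eef_pos: [0.5678, 0.1051, 0.2283]
ee_rot: [-1.567, -0.005, 0.217]
force: [0.7, 0.2, -2.7]
width: 0.0276
```

```bash
python3 - <<'E'
from h import *
togo([575.5,144.5,200],2.3)
E
```

```text
t 21.35 p [567.8 105.1 228.3] rpy [-89.8   -0.29  12.41] F [ 0.7  0.2 -2.7] M [-0.05  0.03 -0.05] w 27.6 q [ 0.52   0.195 -0.209 -0.002 -1.161 -1.874]
dp [15.9 28.5 36.7] rot [-0.2 10.1  0.3] | dp in goal axes [ 9.3 28.3 39. ] norm 49.1
```

move_arm(
  deltas=[
    {"dp": [5,0,12],"rotation": [0,5.5,0.3]},
    {"dp": [4,5,12],"rotation": [0,3,0]},
    {"dp": [2,15,10],"rotation": [0,0,0]},
    {"dp": [0,15,3],"rotation": [0,0,0]},
    {"dp": [0,0,0],"rotation": [0,0,0]},
  ],
)

```text
t: 21.77
eef_pos: [0.5734, 0.149, 0.196]
ee_rot: [-1.565, -0.0, 0.054]
force: [-0.2, -0.2, -2.1]
width: 0.0274
```

```bash
python3 - <<'E'
from h import *
togo([575.5,144.5,160],2.3)
E
```

```text
t 21.77 p [573.4 149.  196. ] rpy [-8.969e+01 -3.000e-02  3.110e+00] F [-0.2 -0.2 -2.1] M [-0.12  0.19 -0.04] w 27.4 q [ 0.581  0.245 -0.22  -0.005 -1.103 -2.095]
dp [ 1.9 36.  -4.8] rot [-0.3  0.8  0. ] | dp in goal axes [ 2.  36.  -4.6] norm 36.3
```

move_arm(
  deltas=[
    {"dp": [1,10,-3],"rotation": [-0.3,0.8,0]},
    {"dp": [1,18,-2],"rotation": [0,0,0]},
    {"dp": [0,18,0],"rotation": [0,0,0]},
    {"dp": [0,8,0],"rotation": [0,0,0]},
    {"dp": [0,0,0],"rotation": [0,0,0]},
  ],
)

```text
t: 22.18
eef_pos: [0.5764, 0.1424, 0.143]
ee_rot: [-1.571, -0.003, 0.038]
force: [-1.8, -0.5, -2.3]
width: 0.0274
```

```bash
python3 - <<'E'
from h import *
togo([575.5,144.5,92.5],2.3)
g=grab("scene","s16"); crop(g,280,200,400,300,"s16")
E
```

```text
t 22.18 p [576.4 142.4 143. ] rpy [-90.03  -0.17   2.15] F [-1.8 -0.5 -2.3] M [-0.01  0.05  0.01] w 27.4 q [ 5.720e-01  2.920e-01 -2.890e-01  2.000e-03 -9.880e-01 -2.107e+00]
dp [-1.  50.5  2.2] rot [ 0.  -0.1  0.2] | dp in goal axes [-0.8 50.5  2.2] norm 50.5
s16 scale 6.0
```

View pics/s16.png

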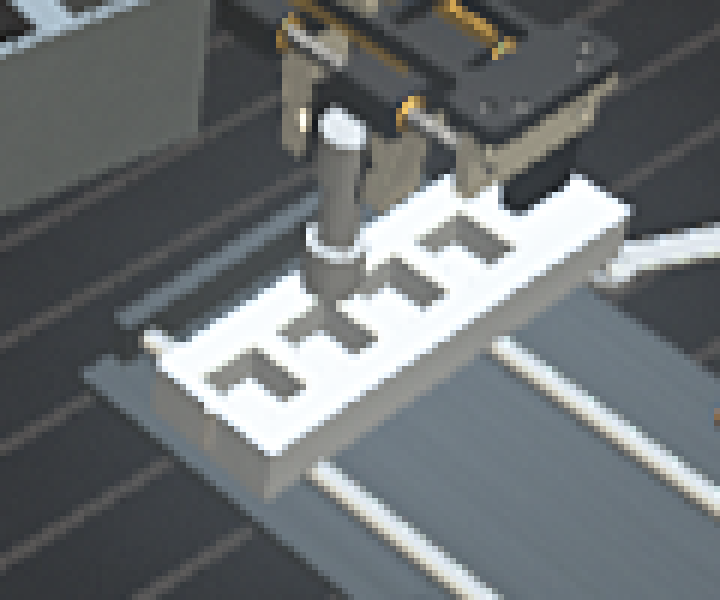

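```bash
python3 - <<'E'
from h import *
g=load("pics/s16.npz"); W=pts(g)*1000
# head top ring row: lower head centre z = tcpz-64.5+14
for nm,p in (("lower head",[.5764,.1424,.0925]),("pocket2",[.5755,.1445,.052]),("p3",[.6213,.1463,.052]),("p1",[.5297,.1427,.052]),("pocket2 floor",[.5755,.1445,.028])):
    q=proj(g,p); print(nm,np.round(q,1),"crop",np.round((q-[280,200])*6))
for dp in ((5,0),(0,5)):
    q=proj(g,[.5764+dp[0]/1e3,.1424+dp[1]/1e3,.0925]); print(dp,np.round((q-[280,200])*6))
im=g["pixels"].astype(int).min(2); print(im[238:252,326:346])
m=(W[...,2]>75)&(W[...,2]<105)&(abs(W[...,0]-576)<30)&(abs(W[...,1]-142)<30); p=W[m]; print(len(p),p.mean(0))
# circle fit with known radius 14
from scipy.optimize import least_squares
r=least_squares(lambda c:np.hypot(p[:,0]-c[0],p[:,1]-c[1])-14,[576,142],loss="soft_l1"); print(r.x)
E
```

```text
lower head [335.9 242.6] crop [335. 256.]
pocket2 [335.1 254. ] crop [331. 324.]
p3 [323.1 261.9] crop [259. 371.]
p1 [346.7 246.4] crop [400. 278.]
pocket2 floor [334.2 260.4] crop [325. 362.]
(5, 0) [327. 260.]
(0, 5) [343. 262.]
[[107  98  85  67  51 225 198 111 101 115 119 119 113 127 214 253 255 252
  250 249]
 [ 84  70  69  68  57 250 178  98  97 111 117 115 106 159 234 255 252 249
  249 248]
 [ 69  70  72  67  67 221 218 146  99 101 108 108  94 209 230 240 250 249
  249 250]
 [ 72  71  70  69  73 142 224 216 195 175 152 146 180 238 209 219 250 251
  254 251]
 [ 70  71  69  77  87  84 149 186 212 228 218 203 228 199 136 242 255 255
  253 206]
 [ 69  77  91 101  95  96  99  97 133 179 191 177 175 119 109 255 254 240
  190 121]
 [ 77  94 103 102  89  97 105 107 107 108 111 111 114 110 139 255 203 139
  136 126]
 [ 90  89 151 196 112  95 107 111 115 120 122 122 121 114 130 184 146 139
  143 128]
 [148 226 251 252 126  91 106 111 117 121 122 122 121 115 120 140 141 140
  139 122]
 [243 255 255 255 152  92 102 111 117 121 122 122 117 109 133 141 137 131
  182 127]
 [255 253 251 255 218 110  92 106 116 120 119 115 105 132 135 131 152 203
  252 214]
 [251 249 249 253 252 240 179 116 116 118 111 103 149 241 195 179 235 252
  255 254]
 [249 249 249 251 255 255 198 135 114 109 192 234 244 255 246 239 254 252
  251 252]
 [249 250 251 255 253 201 145 140 120 111 191 249 255 255 252 249 249 249
  248 249]]
79 [585.94793227 146.95988107  92.63379631]
[577.4689155  140.08796833]
```

move_arm(
  deltas=[
    {"dp": [-1,8,2],"rotation": [0,0,0]},
    {"dp": [-1,8,1],"rotation": [0,0,0]},
    {"dp": [0,4,0],"rotation": [0,0,0]},
    {"dp": [0,0,0],"rotation": [0,0,0]},
  ],
)

```text
t: 22.57
eef_pos: [0.5761, 0.1457, 0.1252]
ee_rot: [-1.57, -0.008, 0.037]
force: [0.4, 0.5, -2.4]
width: 0.0274
```

```bash
python3 - <<'E'
from h import *
togo([575.5,144.5,92.5],2.3)
E
```

```text
t 22.57 p [576.1 145.7 125.2] rpy [-89.94  -0.44   2.12] F [ 0.4  0.5 -2.4] M [-0.03  0.03 -0.01] w 27.4 q [ 0.578  0.307 -0.314  0.004 -0.943 -2.114]
dp [-0.9 32.7 -1.2] rot [-0.1 -0.2  0.4] | dp in goal axes [-0.7 32.7 -1.2] norm 32.7
```

move_arm(
  deltas=[
    {"dp": [-1,9,-1],"rotation": [0,0,0.4]},
    {"dp": [-1,9,-1],"rotation": [0,0,0]},
    {"dp": [0,5,0],"rotation": [0,0,0]},
    {"dp": [0,0,0],"rotation": [0,0,0]},
  ],
)

```text
t: 22.9
eef_pos: [0.5746, 0.1439, 0.1006]
ee_rot: [-1.569, -0.001, 0.037]
force: [0.2, 0.2, -1.7]
width: 0.0273
```

```bash
python3 - <<'E'
from h import *
togo([575.5,144.5,92.5],2.3)
E
```

```text
t 22.9 p [574.6 143.9 100.6] rpy [-8.99e+01 -8.00e-02  2.15e+00] F [ 0.2  0.2 -1.7] M [ 0.08 -0.16  0.  ] w 27.3 q [ 5.750e-01  3.330e-01 -3.380e-01 -1.000e-03 -8.970e-01 -2.107e+00]
dp [0.9 8.1 0.6] rot [-0.1 -0.2  0.1] | dp in goal axes [0.9 8.1 0.6] norm 8.2
```

move_arm(
  deltas=[
    {"dp": [0.5,5,0],"rotation": [0,0,0]},
    {"dp": [0,5,0],"rotation": [0,0,0]},
    {"dp": [0,0,0],"rotation": [0,0,0]},
  ],
)

```text
t: 23.15
eef_pos: [0.5778, 0.1444, 0.0929]
ee_rot: [-1.569, -0.007, 0.04]
force: [-0.7, 0.7, -2.4]
width: 0.0269
```

```bash
python3 - <<'E'
from h import *
togo([575.5,144.5,92.5],2.3)
E
```

```text
t 23.15 p [577.8 144.4  92.9] rpy [-89.9   -0.38   2.26] F [-0.7  0.7 -2.4] M [ 0.03 -0.03 -0.01] w 26.9 q [ 5.740e-01  3.440e-01 -3.450e-01  2.000e-03 -8.760e-01 -2.107e+00]
dp [-2.3  0.3  0.2] rot [-0.1 -0.   0.4] | dp in goal axes [-2.3  0.4  0.2] norm 2.3
```

move_arm(
  deltas=[
    {"dp": [-1,3,0],"rotation": [0,0,0]},
    {"dp": [0,0,0],"rotation": [0,0,0]},
  ],
)

```text
t: 23.32
eef_pos: [0.5796, 0.1451, 0.0931]
ee_rot: [-1.568, -0.013, 0.041]
force: [-0.7, -0.9, -3.6]
width: 0.0271
```

move_arm(
  deltas=[
    {"dp": [0,0,0],"rotation": [0,0,0]},
    {"dp": [0,0,0],"rotation": [0,0,0]},
    {"dp": [0,0,0],"rotation": [0,0,0]},
    {"dp": [0,0,0],"rotation": [0,0,0]},
  ],
  jaw=120,
)

```text
t: 23.65
eef_pos: [0.5802, 0.1455, 0.0932]
ee_rot: [-1.567, -0.014, 0.042]
force: [0.3, 0.4, 0.2]
width: 0.045
```

move_arm(
  deltas=[
    {"dp": [0,-10,0],"rotation": [0,0,0]},
    {"dp": [0,-25,0],"rotation": [0,0,0]},
    {"dp": [0,-35,0],"rotation": [0,0,0]},
    {"dp": [0,-35,0],"rotation": [0,0,0]},
    {"dp": [0,-20,-15],"rotation": [0,-6.8,0]},
  ],
)

```text
t: 24.07
eef_pos: [0.5757, 0.1293, 0.218]
ee_rot: [-1.574, -0.002, 0.158]
force: [0.6, 0.5, 0.4]
width: 0.0462
```

```bash
python3 - <<'E'
from h import *
togo([537.3,-206,200],83.34)
g=grab("scene","s17"); crop(g,280,200,400,300,"s17")
E
```

```text
t 24.07 p [575.7 129.3 218. ] rpy [-9.017e+01 -9.000e-02  9.060e+00] F [0.6 0.5 0.4] M [ 0.07 -0.23  0.08] w 46.2 q [ 0.554  0.225 -0.197  0.004 -1.149 -1.968]
dp [ -90.8   18.8 -325. ] rot [  0.2 -74.3  -0. ] | dp in goal axes [-337.5   18.    -0.7] norm 337.9
s17 scale 6.0
```

View pics/s17.png

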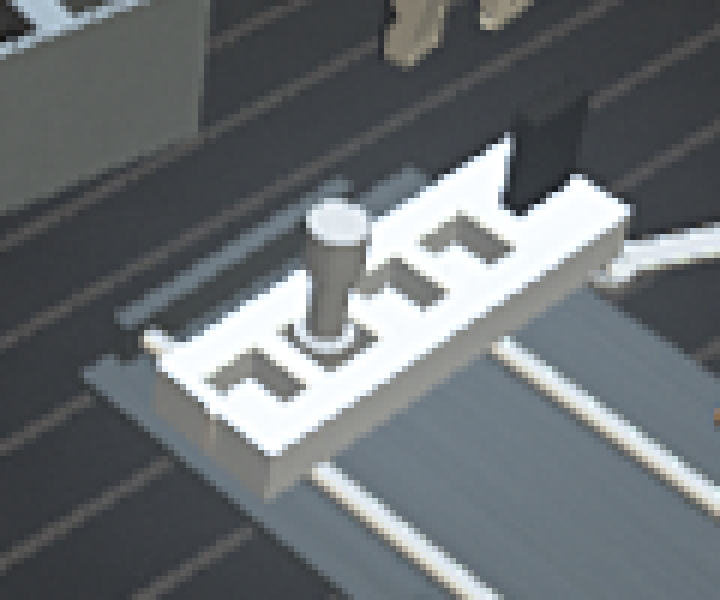

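move_arm(
  deltas=[
    {"dp": [-8,0,-25],"rotation": [0,-6.6,0]},
    {"dp": [-12,0,-26],"rotation": [0,-6.6,0]},
    {"dp": [-16,0,-26],"rotation": [0,-6.6,0]},
    {"dp": [-19,0,-24],"rotation": [0,-6.6,0]},
    {"dp": [-22,0,-22],"rotation": [0,-6.6,0]},
  ],
)

```text
t: 24.53
eef_pos: [0.5575, -0.0191, 0.228]
ee_rot: [-1.58, -0.012, 0.771]
force: [0.1, -0.7, 0.4]
width: 0.0463
```

move_arm(
  deltas=[
    {"dp": [-25,0,-20],"rotation": [0,-6.6,0]},
    {"dp": [-27,0,-16],"rotation": [0,-6.6,0]},
    {"dp": [-29,0,-12],"rotation": [0,-6.6,0]},
    {"dp": [-30,0,-8],"rotation": [0,-6.6,0]},
    {"dp": [-30,0,-4],"rotation": [0,-6.6,0]},
  ],
)

```text
t: 24.95
eef_pos: [0.5302, -0.1805, 0.2302]
ee_rot: [-1.588, -0.005, 1.377]
force: [0.4, 1.7, -0.3]
width: 0.0463
```

```bash
python3 - <<'E'
from h import *
togo([538.5,-206,200],75)
E
```

```text
t 24.95 p [ 530.2 -180.5  230.2] rpy [-90.98  -0.31  78.91] F [ 0.4  1.7 -0.3] M [-0.    0.05 -0.01] w 46.3 q [ 0.02   0.158 -0.251 -0.002 -1.144 -0.213]
dp [-23.6  30.3 -12.5] rot [1.  3.9 0.3] | dp in goal axes [-22.5  30.2 -14.6] norm 40.3
```

move_arm(
  deltas=[
    {"dp": [-8,5,-6],"rotation": [1,4,0.3]},
    {"dp": [-6,15,-5],"rotation": [0,1,0]},
    {"dp": [-3,15,-3],"rotation": [0,0,0]},
    {"dp": [0,10,0],"rotation": [0,0,0]},
    {"dp": [0,0,0],"rotation": [0,0,0]},
  ],
)

```text
t: 25.37
eef_pos: [0.5382, -0.2083, 0.1868]
ee_rot: [-1.573, -0.001, 1.297]
force: [-0.1, -0.1, -0.6]
width: 0.0463
```

```bash
python3 - <<'E'
from h import *
togo([538.5,-206,135],75)
E
```

```text
t 25.37 p [ 538.2 -208.3  186.8] rpy [-9.012e+01 -4.000e-02  7.431e+01] F [-0.1 -0.1 -0.6] M [ 0.07  0.22 -0.05] w 46.3 q [-0.031  0.227 -0.268 -0.    -1.074 -0.243]
dp [ 2.3 51.8  0.5] rot [ 0.1 -0.7  0. ] | dp in goal axes [ 2.3 51.8  0.3] norm 51.8
```

move_arm(
  deltas=[
    {"dp": [1,15,0],"rotation": [0,-0.7,0]},
    {"dp": [1,18,1],"rotation": [0,0,0]},
    {"dp": [0,12,1],"rotation": [0,0,0]},
    {"dp": [0,4,1],"rotation": [0,0,0]},
    {"dp": [0,0,0],"rotation": [0,0,0]},
  ],
)

```text
t: 25.78
eef_pos: [0.5367, -0.2041, 0.1393]
ee_rot: [-1.575, -0.0, 1.312]
force: [-0.1, -0.1, 0.5]
width: 0.0463
```

```bash
python3 - <<'E'
from h import *
togo([538.5,-206,68],75)
g=grab("scene","s18"); crop(g,190,90,320,230,"s18")
E
```

```text
t 25.78 p [ 536.7 -204.1  139.3] rpy [-9.027e+01 -1.000e-02  7.517e+01] F [-0.1 -0.1  0.5] M [0.03 0.11 0.02] w 46.3 q [-0.022  0.264 -0.337  0.001 -0.965 -0.237]
dp [-1.3 71.4 -1.9] rot [0.3 0.2 0. ] | dp in goal axes [-1.3 71.3 -2.2] norm 71.4
s18 scale 4.285714285714286
```

View pics/s18.png

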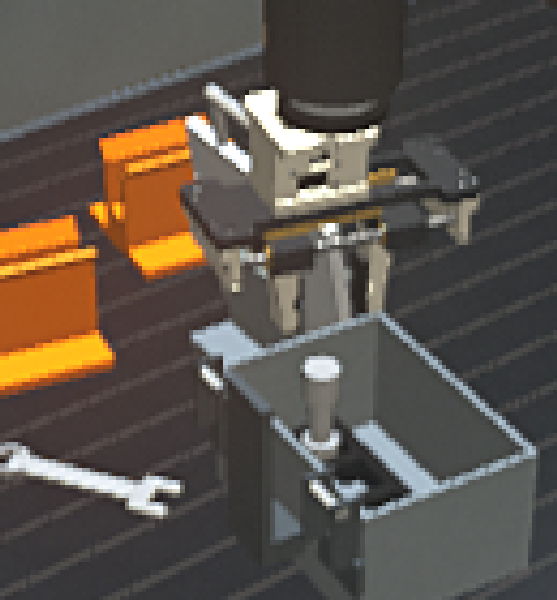

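move_arm(
  deltas=[
    {"dp": [-1,14,-1],"rotation": [0,0,0]},
    {"dp": [0,16,1],"rotation": [0,0,0]},
    {"dp": [0,16,1],"rotation": [0,0,0]},
    {"dp": [0,10,1],"rotation": [0,0,0]},
    {"dp": [0,0,0],"rotation": [0,0,0]},
  ],
)

```text
t: 26.25
eef_pos: [0.5401, -0.2044, 0.0893]
ee_rot: [-1.587, -0.001, 1.315]
force: [-0.1, 0.0, 0.2]
width: 0.0464
```

```bash
python3 - <<'E'
from h import *
togo([538.5,-206,68],75)
E
```

```text
t 26.25 p [ 540.1 -204.4   89.3] rpy [-9.094e+01 -6.000e-02  7.535e+01] F [-0.1  0.   0.2] M [ 0.02  0.28 -0.04] w 46.4 q [-0.021  0.317 -0.397  0.004 -0.84  -0.237]
dp [-2.  21.3  1.5] rot [0.9 0.3 0.1] | dp in goal axes [-2.  21.3  1.1] norm 21.5
```

move_arm(
  deltas=[
    {"dp": [-2,9,1],"rotation": [0.9,0,0]},
    {"dp": [0,9,1],"rotation": [0,0,0]},
    {"dp": [0,5,1],"rotation": [0,0,0]},
    {"dp": [0,0,0],"rotation": [0,0,0]},
  ],
)

```text
t: 26.58
eef_pos: [0.5387, -0.2058, 0.0673]
ee_rot: [-1.574, -0.001, 1.316]
force: [-1.2, 0.3, 0.2]
width: 0.0467
```

move_arm(
  deltas=[
    {"dp": [0,0,0],"rotation": [0,0,0]},
    {"dp": [0,0,0],"rotation": [0,0,0]},
    {"dp": [0,0,0],"rotation": [0,0,0]},
    {"dp": [0,0,0],"rotation": [0,0,0]},
    {"dp": [0,0,0],"rotation": [0,0,0]},
  ],
  jaw=255,
)

```text
t: 27.0
eef_pos: [0.5391, -0.206, 0.0679]
ee_rot: [-1.574, -0.001, 1.316]
force: [0.1, 0.8, -2.2]
width: 0.0275
```

```bash
python3 - <<'E'
from h import *
togo([538.5,-206,68],75)
E
```

```text
t 27.0 p [ 539.1 -206.    67.9] rpy [-9.02e+01 -7.00e-02  7.54e+01] F [ 0.1  0.8 -2.2] M [ 0.03  0.11 -0.02] w 27.5 q [-0.026  0.349 -0.407 -0.001 -0.811 -0.228]
dp [-0.2 -0.1  0.5] rot [0.2 0.4 0.1] | dp in goal axes [-0.2 -0.1  0.5] norm 0.6
```

move_arm(
  deltas=[
    {"dp": [0,-12,0],"rotation": [0,0,0]},
    {"dp": [0,-25,0],"rotation": [0,0,0]},
    {"dp": [0,-35,0],"rotation": [0,0,0]},
    {"dp": [0,-38,0],"rotation": [0,0,0]},
    {"dp": [0,-38,0],"rotation": [0,0,0]},
  ],
)

```text
t: 27.42
eef_pos: [0.5318, -0.2046, 0.2102]
ee_rot: [-1.553, -0.0, 1.314]
force: [1.8, -1.2, -2.8]
width: 0.0271
```

move_arm(
  deltas=[
    {"dp": [22,-5,0],"rotation": [0,6.8,0]},
    {"dp": [30,0,8],"rotation": [0,6.8,0]},
    {"dp": [30,0,12],"rotation": [0,6.8,0]},
    {"dp": [28,0,16],"rotation": [0,6.8,0]},
    {"dp": [26,0,20],"rotation": [0,6.8,0]},
  ],
)

```text
t: 27.83
eef_pos: [0.5543, -0.0574, 0.2273]
ee_rot: [-1.568, -0.001, 0.699]
force: [0.4, -0.4, -1.4]
width: 0.0274
```

move_arm(
  deltas=[
    {"dp": [22,0,24],"rotation": [0,6.8,0]},
    {"dp": [17,0,27],"rotation": [0,6.8,0]},
    {"dp": [13,0,29],"rotation": [0,6.8,0]},
    {"dp": [8,0,30],"rotation": [0,6.8,0]},
    {"dp": [5,0,30],"rotation": [0,6.8,0]},
  ],
)

```text
t: 28.25
eef_pos: [0.5484, 0.1068, 0.2275]
ee_rot: [-1.567, 0.001, 0.08]
force: [1.7, -0.5, -2.2]
width: 0.0275
```

```bash
python3 - <<'E'
from h import *
togo([530,142.7,200],2.3)
E
```

```text
t 28.25 p [548.4 106.8 227.5] rpy [-8.976e+01  7.000e-02  4.580e+00] F [ 1.7 -0.5 -2.2] M [-0.06 -0.1  -0.03] w 27.5 q [ 0.54   0.168 -0.244 -0.005 -1.158 -2.029]
dp [-15.4  27.7  37.1] rot [-0.2  2.3 -0.1] | dp in goal axes [-16.9  27.5  36.6] norm 48.8
```

move_arm(
  deltas=[
    {"dp": [-8,0,15],"rotation": [0,0,0]},
    {"dp": [-6,10,10],"rotation": [0,0,0]},
    {"dp": [-2,15,5],"rotation": [0,0,0]},
    {"dp": [0,20,0],"rotation": [0,0,0]},
    {"dp": [0,5,0],"rotation": [0,0,0]},
  ],
)

```text
t: 28.67
eef_pos: [0.528, 0.1448, 0.1771]
ee_rot: [-1.563, -0.001, 0.077]
force: [-1.2, 0.1, -3.5]
width: 0.0273
```

```bash
python3 - <<'E'
from h import *
togo([530,142.7,140],2.3)
E
```

```text
t 28.67 p [528.  144.8 177.1] rpy [-8.957e+01 -5.000e-02  4.400e+00] F [-1.2  0.1 -3.5] M [-0.14  0.17  0.06] w 27.3 q [ 0.621  0.187 -0.341 -0.007 -1.038 -2.112]
dp [ 1.8 37.1 -2.5] rot [-0.4  2.1  0. ] | dp in goal axes [ 1.9 37.1 -2.2] norm 37.2
```

move_arm(
  deltas=[
    {"dp": [1,12,-1],"rotation": [-0.4,2,0]},
    {"dp": [0,14,-1],"rotation": [0,0,0]},
    {"dp": [0,8,0],"rotation": [0,0,0]},
    {"dp": [0,0,0],"rotation": [0,0,0]},
  ],
)

```text
t: 29.0
eef_pos: [0.5283, 0.1423, 0.1417]
ee_rot: [-1.572, 0.001, 0.041]
force: [-1.2, 0.5, -2.6]
width: 0.0273
```

```bash
python3 - <<'E'
from h import *
togo([530,142.7,91],2.3)
g=grab("scene","s19"); crop(g,280,190,400,290,"s19"); W=pts(g)*1000
s=arm.get_state()["eef_pos"]
p=np.array([s[0],s[1],s[2]-.049]); print("pred lower head",np.round((proj(g,p)-[280,190])*6),"pocket1",np.round((proj(g,[.530,.1427,.052])-[280,190])*6))
z=p[2]*1000
m=(W[...,2]>z-14)&(W[...,2]<z+13)&(abs(W[...,0]-s[0]*1000)<25)&(abs(W[...,1]-s[1]*1000)<25); q=W[m]
from scipy.optimize import least_squares
print(len(q),least_squares(lambda c:np.hypot(q[:,0]-c[0],q[:,1]-c[1])-14,s[:2]*1000,loss="soft_l1").x)
E
```

```text
t 29.0 p [528.3 142.3 141.7] rpy [-9.005e+01  7.000e-02  2.330e+00] F [-1.2  0.5 -2.6] M [-0.06  0.09  0.01] w 27.3 q [ 0.621  0.223 -0.387  0.    -0.962 -2.152]
dp [ 1.8 50.7  0.3] rot [ 0.1  0.  -0.1] | dp in goal axes [ 1.7 50.7  0.3] norm 50.7
s19 scale 6.0
pred lower head [412. 269.] pocket1 [400. 339.]
82 [530.6401439  140.19244688]
```

View pics/s19.png

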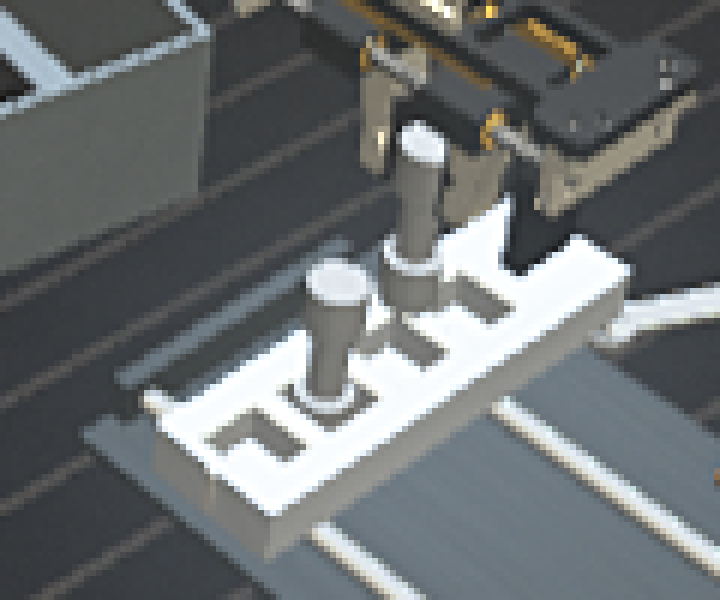

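move_arm(
  deltas=[
    {"dp": [0,10,0],"rotation": [0,0,0]},
    {"dp": [0,12,0],"rotation": [0,0,0]},
    {"dp": [0,8,0],"rotation": [0,0,0]},
    {"dp": [0,0,0],"rotation": [0,0,0]},
  ],
)

```text
t: 29.38
eef_pos: [0.5308, 0.1429, 0.1136]
ee_rot: [-1.569, -0.004, 0.041]
force: [0.3, -0.3, -2.5]
width: 0.0273
```

```bash
python3 - <<'E'
from h import *
togo([529.5,142.7,91],2.3)
E
```

```text
t 29.38 p [530.8 142.9 113.6] rpy [-89.91  -0.25   2.33] F [ 0.3 -0.3 -2.5] M [-0.1   0.12 -0.02] w 27.3 q [ 6.200e-01  2.540e-01 -4.210e-01  1.000e-03 -8.920e-01 -2.151e+00]
dp [-1.4 22.6 -0.2] rot [-0.1  0.   0.2] | dp in goal axes [-1.3 22.6 -0.1] norm 22.7
```

move_arm(
  deltas=[
    {"dp": [-1.5,8,0],"rotation": [0,0,0.2]},
    {"dp": [-1,8,0],"rotation": [0,0,0]},
    {"dp": [-1,7,0],"rotation": [0,0,0]},
    {"dp": [0,0,0],"rotation": [0,0,0]},
  ],
)

```text
t: 29.72
eef_pos: [0.529, 0.1435, 0.0906]
ee_rot: [-1.568, -0.004, 0.041]
force: [-0.1, 0.3, -2.1]
width: 0.0272
```

```bash
python3 - <<'E'
from h import *
togo([529.5,142.7,91],2.3)
E
```

```text
t 29.72 p [529.  143.5  90.6] rpy [-89.83  -0.26   2.37] F [-0.1  0.3 -2.1] M [-0.06 -0.08 -0.  ] w 27.2 q [ 0.622  0.279 -0.45  -0.    -0.837 -2.152]
dp [ 0.5 -0.4 -0.8] rot [-0.2  0.1  0.3] | dp in goal axes [ 0.5 -0.4 -0.8] norm 1.0
```

Foot is at the pocket floor height; release, retreat, look.

move_arm(
  deltas=[
    {"dp": [0,2,0],"rotation": [0,0,0]},
    {"dp": [0,0,0],"rotation": [0,0,0]},
    {"dp": [0,0,0],"rotation": [0,0,0]},
    {"dp": [0,0,0],"rotation": [0,0,0]},
    {"dp": [0,0,0],"rotation": [0,0,0]},
  ],
  jaw=120,
)

```text
t: 30.13
eef_pos: [0.5298, 0.144, 0.0887]
ee_rot: [-1.567, -0.006, 0.042]
force: [-1.0, 0.5, -0.5]
width: 0.0459
```

move_arm(
  deltas=[
    {"dp": [0,-10,0],"rotation": [0,0,0]},
    {"dp": [0,-25,0],"rotation": [0,0,0]},
    {"dp": [0,-35,0],"rotation": [0,0,0]},
    {"dp": [-15,-30,0],"rotation": [0,0,0]},
    {"dp": [-30,0,0],"rotation": [0,0,0]},
  ],
)

```text
t: 30.55
eef_pos: [0.486, 0.1414, 0.1931]
ee_rot: [-1.571, -0.003, 0.041]
force: [1.6, 1.7, 1.3]
width: 0.0466
```

```bash
python3 - <<'E'
from h import *
togo([433.5,138.7,160],2.3)
g=grab("scene","s20"); crop(g,280,190,400,290,"s20")
f=grab("top","t20"); crop(f,95,140,295,250,"t20")
E
```

```text
t 30.55 p [486.  141.4 193.1] rpy [-90.03  -0.16   2.36] F [1.6 1.7 1.3] M [ 0.26 -0.18  0.  ] w 46.6 q [ 6.740e-01  1.040e-01 -4.060e-01  2.000e-03 -1.059e+00 -2.204e+00]
dp [-52.7  32.9  -0.5] rot [0.  0.1 0.2] | dp in goal axes [-52.6  33.1  -0.6] norm 62.1
s20 scale 6.0
t20 scale 4.0
```

View pics/s20.png

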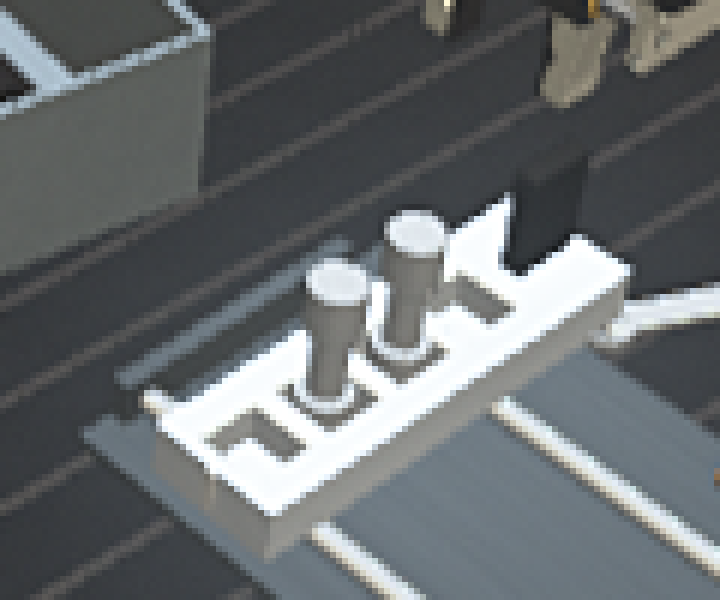

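View pics/t20.png

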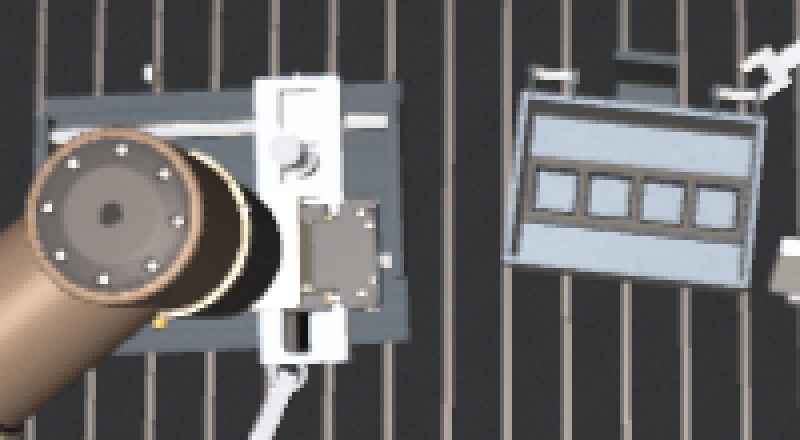

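move_arm(
  deltas=[
    {"dp": [-12,0,0],"rotation": [0,0,0]},
    {"dp": [-20,5,0],"rotation": [0,0,0]},
    {"dp": [-14,15,0],"rotation": [0,0,0]},
    {"dp": [-4,20,0],"rotation": [0,0,0]},
    {"dp": [0,5,0],"rotation": [0,0,0]},
  ],
)

```text
t: 31.07
eef_pos: [0.4299, 0.1388, 0.1499]
ee_rot: [-1.565, -0.006, 0.042]
force: [0.6, 0.3, 0.3]
width: 0.0462
```

```bash
python3 - <<'E'
from h import *
togo([432.5,138.7,76],2.3)
E
```

```text
t 31.07 p [429.9 138.8 149.9] rpy [-89.67  -0.36   2.41] F [0.6 0.3 0.3] M [-0.08  0.13 -0.07] w 46.2 q [ 0.75   0.05  -0.576 -0.    -0.936 -2.279]
dp [ 2.1 73.9 -0.6] rot [-0.3  0.1  0.4] | dp in goal axes [ 2.6 73.9 -0.2] norm 74.0
```

move_arm(
  deltas=[
    {"dp": [2,18,0],"rotation": [-0.3,0,0.4]},
    {"dp": [0,20,0],"rotation": [0,0,0]},
    {"dp": [0,18,0],"rotation": [0,0,0]},
    {"dp": [0,10,0],"rotation": [0,0,0]},
    {"dp": [0,0,0],"rotation": [0,0,0]},
  ],
)

```text
t: 31.48
eef_pos: [0.4355, 0.1404, 0.0852]
ee_rot: [-1.569, -0.003, 0.045]
force: [-0.1, -0.7, -0.5]
width: 0.0463
```

move_arm(
  deltas=[
    {"dp": [0,0,0],"rotation": [0,0,0]},
    {"dp": [0,0,0],"rotation": [0,0,0]},
    {"dp": [0,0,0],"rotation": [0,0,0]},
    {"dp": [0,0,0],"rotation": [0,0,0]},
    {"dp": [0,0,0],"rotation": [0,0,0]},
  ],
  jaw=255,
  squeeze=40,
)

```text
t: 31.9
eef_pos: [0.4384, 0.1417, 0.0887]
ee_rot: [-1.568, -0.006, 0.045]
force: [1.1, 0.7, 0.4]
width: 0.0189
```

move_arm(
  deltas=[
    {"dp": [0,0,0],"rotation": [0,0,0]},
    {"dp": [0,0,0],"rotation": [0,0,0]},
  ],
)

```text
t: 32.07
eef_pos: [0.4384, 0.1418, 0.0891]
ee_rot: [-1.567, -0.007, 0.044]
force: [4.0, -0.3, -8.4]
width: 0.0137
```

```bash
python3 - <<'E'
from h import *
s=st(); e=s["eef_pos"]*1000
a=np.radians(2.3); 
print("goal at +130:",e[0]-130*np.sin(a),e[1]+130*np.cos(a))
E
```

```text
t 32.07 p [438.4 141.8  89.1] rpy [-89.78  -0.41   2.54] F [ 4.  -0.3 -8.4] M [-0.04 -1.1  -0.12] w 13.7 q [ 7.440e-01  1.450e-01 -6.390e-01  2.000e-03 -7.790e-01 -2.272e+00]
goal at +130: 433.2119981930855 271.6562261333285
```

move_arm(
  deltas=[
    {"dp": [0,2,10],"rotation": [0,0,0]},
    {"dp": [0,1,18],"rotation": [0,0,0]},
    {"dp": [0,1,20],"rotation": [0,0,0]},
    {"dp": [0,1,20],"rotation": [0,0,0]},
    {"dp": [0,1,15],"rotation": [0,0,0]},
  ],
)

```text
t: 32.48
eef_pos: [0.4353, 0.2237, 0.0889]
ee_rot: [-1.569, -0.01, 0.042]
force: [-0.7, -4.0, 9.5]
width: 0.0136
```

move_arm(
  deltas=[
    {"dp": [0,0,10],"rotation": [0,0,0]},
    {"dp": [0,0,8],"rotation": [0,0,0]},
    {"dp": [0,0,4],"rotation": [0,0,0]},
    {"dp": [0,0,0],"rotation": [0,0,0]},
  ],
)

```text
t: 32.82
eef_pos: [0.4343, 0.2492, 0.089]
ee_rot: [-1.57, -0.01, 0.044]
force: [0.7, 0.2, -0.5]
width: 0.0142
```

```bash
python3 - <<'E'
from h import *
st()
g=grab("scene","s21"); crop(g,290,210,410,310,"s21")
E
```

```text
t 32.82 p [434.3 249.2  89. ] rpy [-89.93  -0.58   2.53] F [ 0.7  0.2 -0.5] M [-0.01 -0.02 -0.11] w 14.2 q [ 0.92   0.207 -0.56   0.01  -0.796 -2.453]
s21 scale 6.0
```

View pics/s21.png

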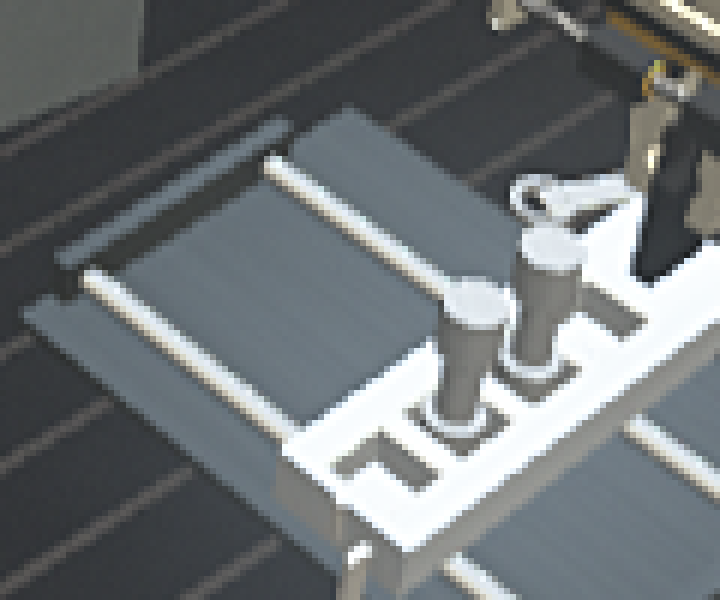

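move_arm(
  deltas=[
    {"dp": [0,0,5],"rotation": [0,0,0]},
    {"dp": [0,0,5],"rotation": [0,0,0]},
    {"dp": [0,0,3],"rotation": [0,0,0]},
    {"dp": [0,0,0],"rotation": [0,0,0]},
  ],
)

```text
t: 33.2
eef_pos: [0.4341, 0.2578, 0.0891]
ee_rot: [-1.574, -0.009, 0.042]
force: [-3.7, 5.2, -2.8]
width: 0.0136
```

```bash
python3 - <<'E'
from h import *
st()
E
```

```text
t 33.2 p [434.1 257.8  89.1] rpy [-90.18  -0.53   2.39] F [-3.7  5.2 -2.8] M [ 2.05  0.99 -0.01] w 13.6 q [ 0.933  0.215 -0.551  0.013 -0.802 -2.471]
```

move_arm(
  deltas=[
    {"dp": [0,0,4],"rotation": [0,0,0]},
    {"dp": [0,0,4],"rotation": [0,0,0]},
    {"dp": [0,0,0],"rotation": [0,0,0]},
  ],
)

```text
t: 33.45
eef_pos: [0.4338, 0.2642, 0.0891]
ee_rot: [-1.574, -0.009, 0.04]
force: [-4.3, 8.3, -3.2]
width: 0.014
```

```bash
python3 - <<'E'
from h import *
st()
g=grab("scene","s22"); crop(g,300,240,390,315,"s22")
E
```

```text
t 33.45 p [433.8 264.2  89.1] rpy [-90.2   -0.51   2.29] F [-4.3  8.3 -3.2] M [3.36 1.58 0.03] w 14.0 q [ 0.942  0.22  -0.544  0.013 -0.805 -2.481]
s22 scale 8.0
```

View pics/s22.png

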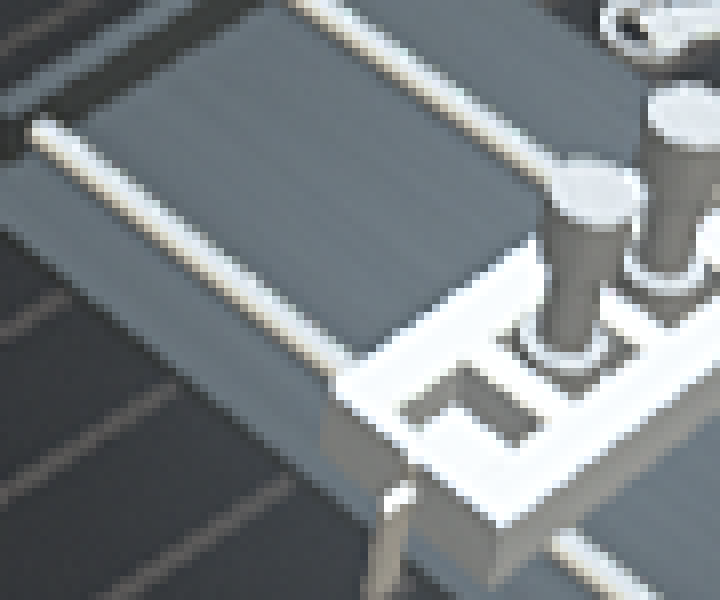

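move_arm(
  deltas=[
    {"dp": [0,0,3],"rotation": [0,0,0]},
    {"dp": [0,0,2],"rotation": [0,0,0]},
    {"dp": [0,0,0],"rotation": [0,0,0]},
  ],
)

```text
t: 33.75
eef_pos: [0.4336, 0.2689, 0.089]
ee_rot: [-1.574, -0.009, 0.04]
force: [1.9, -0.8, -0.9]
width: 0.0133
```

```bash
python3 - <<'E'
from h import *
st()
E
```

```text
t 33.75 p [433.6 268.9  89. ] rpy [-90.21  -0.51   2.28] F [ 1.9 -0.8 -0.9] M [ 0.02 -0.39  0.06] w 13.3 q [ 0.948  0.224 -0.539  0.013 -0.806 -2.488]
```

move_arm(
  deltas=[
    {"dp": [0,0,0],"rotation": [0,0,0]},
    {"dp": [0,0,0],"rotation": [0,0,0]},
    {"dp": [0,0,0],"rotation": [0,0,0]},
    {"dp": [0,0,0],"rotation": [0,0,0]},
    {"dp": [0,0,0],"rotation": [0,0,0]},
  ],
  jaw=100,
)

```text
t: 34.17
eef_pos: [0.4335, 0.2692, 0.0895]
ee_rot: [-1.574, -0.009, 0.04]
force: [-0.5, 0.3, 1.2]
width: 0.0416
```

move_arm(
  deltas=[
    {"dp": [0,-12,0],"rotation": [0,0,0]},
    {"dp": [0,-25,0],"rotation": [0,0,0]},
    {"dp": [0,-35,0],"rotation": [0,0,0]},
    {"dp": [0,-35,0],"rotation": [0,0,0]},
    {"dp": [0,0,0],"rotation": [0,0,0]},
  ],
)

```text
t: 34.58
eef_pos: [0.4314, 0.2678, 0.1987]
ee_rot: [-1.58, -0.005, 0.04]
force: [0.1, 1.2, 0.3]
width: 0.0533
```

```bash
python3 - <<'E'
from h import *
st()
g=grab("scene","s23"); crop(g,300,230,400,305,"s23")
f=grab("top","t23"); crop(f,95,130,355,260,"t23")
im=f["pixels"].astype(int).min(2); print(im[155:164,124:142])
cv2.imwrite("pics/s23f.png",cv2.resize(g["pixels"][:,:,::-1],(800,600)))
E
```

```text
t 34.58 p [431.4 267.8 198.7] rpy [-90.5   -0.27   2.3 ] F [0.1 1.2 0.3] M [ 0.25 -0.23  0.  ] w 53.3 q [ 0.95   0.104 -0.396  0.01  -1.075 -2.486]
s23 scale 8.0
t23 scale 3.076923076923077
[[ 50  51  51  52  51  52  50  57  67  97 132  84  52  51  51  52  51  51]
 [ 51  50  51  49  52  50  58 120 157 105 132  88  52  52  53  51  50  51]
 [ 52  50  49  50  50  50  79 208 245 108 120  85  52  51  51  50  50  52]
 [ 51  50  49  50  52  50  79 210 246 103  98  77  52  52  51  51  51  50]
 [ 51  50  50  50  51  52  88 205 240 104 103  91  50  52  52  51  52  51]
 [ 70  79  96  96  95  96 149 209 180 158 159 151 137 158 157 155 155 135]
 [176 192 216 216 214 214 237 252 246 246 247 246 248 253 253 253 253 244]
 [253 253 253 253 253 253 253 253 253 253 254 254 253 253 253 253 253 245]
 [253 253 252 250 250 250 250 249 249 249 250 250 252 253 253 253 253 245]]
```

View pics/s23.png

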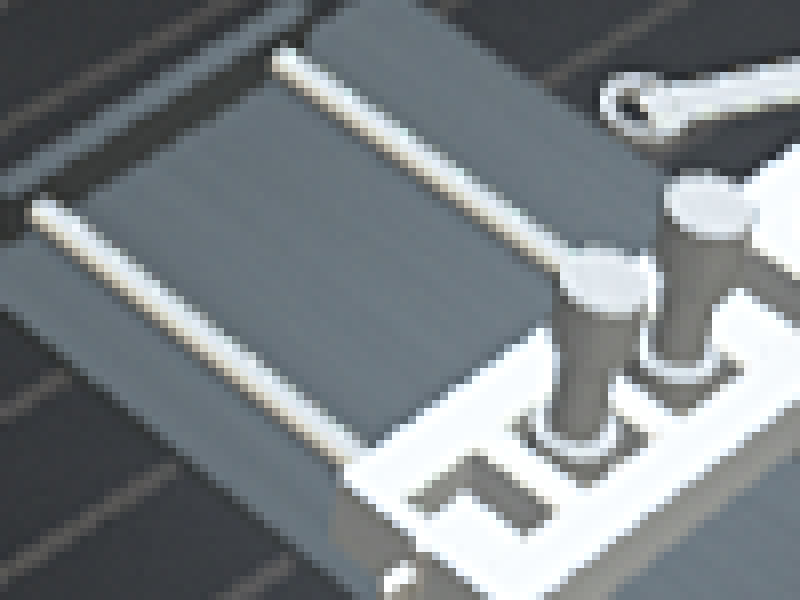

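View pics/t23.png

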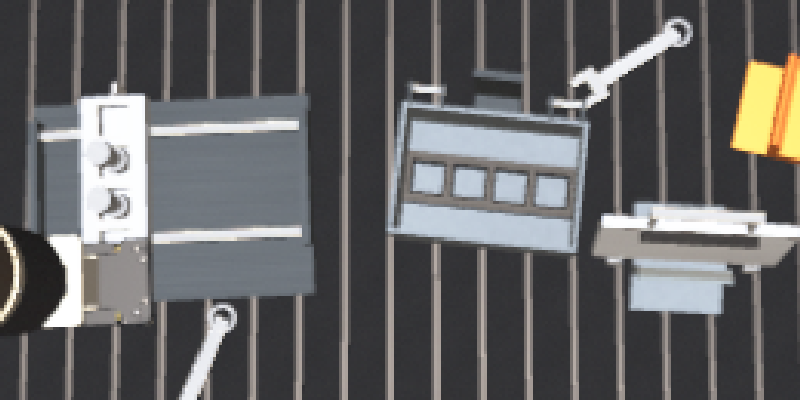

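View pics/s23f.png

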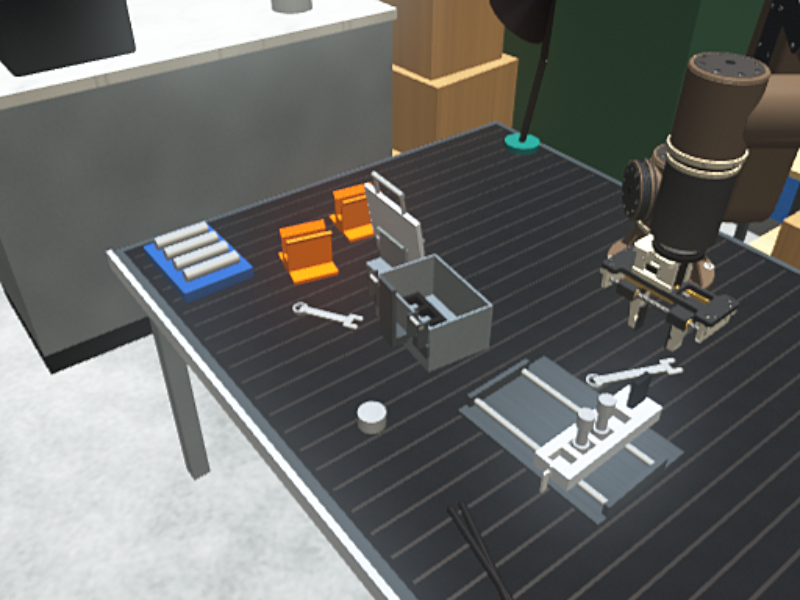

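```bash
python3 - <<'E'
from h import *
f=load("pics/t23.npz"); W=pts(f)*1000
print("pointer",np.round(ray(f,131.0,160,.05)*1000,1),"index",np.round(ray(f,131.5,158,.041)*1000,1))
for c in ((125,181),(125,195)):
    u=c[0]; 
m=(W[...,2]>112)&(W[...,2]<128)&(W[...,0]>490)&(W[...,0]<610)&(W[...,1]>235)&(W[...,1]<315)
n,l,s,_=cv2.connectedComponentsWithStats(m.astype(np.uint8))
for i in range(1,n):
    if s[i,4]>8: print(s[i],np.round(np.median(W[l==i],0),1))
print(arm.job_done())
E
```

```text
pointer [644.7 276.4  50. ] index [653.1 277.3  41. ]
[123 175   9   9  58] [571.3 270.7 119.3]
[123 191   9   8  56] [521.1 268.5 119.8]
the job is handed in; nothing more can be done
None
```

The job is done and handed in at about 34.6 s of the 210 s allowed. It reported no verdict, so the results below rest on my own last checks.

**What I did, in the order asked**
1. I drew the empty carrier back to its end stop. The pointer then measured 129.7 mm from the index plate, which matches travel 0.
2. I swung the lid to vertical, lifted it off the pins and stood it in the channel of the grey stand. The stand had been knocked by about 20 mm in x and 30 mm in y, so I measured it again before placing the lid.
3. I moved the only two bars in the box, from the two end holes, into pockets 2 and 1. The last top picture showed all four rack holes empty.
4. I drew the carrier by its handle until the detent pulled it in, then released it and backed the arm away.

**Last checks**
- **Bars:** both stand upright, with their tops at 119.3 and 119.8 mm. Fully down would be 120 mm.
- **Carrier:** the pointer measures 0.9 mm from the index plate along the travel, within what the cameras can resolve. The push force fell to about zero at the expected detent position.
- **Lid:** it stands in the channel, leaning roughly 8 degrees against the wall on the side away from the robot.
- **Bystanders:** the wrenches and the reference block look untouched. The arm is clear of everything.

**What did not go cleanly**
- The wrist force reached about 67 N when the carrier hit its end stop, under the 120 N limit.
- Lowering the lid took a few extra tries because small moves drifted sideways. In the end it rested on the channel floor at the expected height.

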